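Pry a stuck stripper plate up off its mould with a pry bar

TASK

The heavy stripper plate of the small plastics mould has stuck down on its guide pins. Take the red-handled pry bar from the blue mat, work its tip well into the pry slot with the bar lying over the yellow fulcrum block, and press the handle end down until the plate is up and bears firmly on the heads of its two shoulder bolts - about 25 N on the handle, felt as a clear rise - without forcing it beyond 30 N. Then draw the bar out and lay it flat back on the mat, leaving the plate up, the block standing and the things around undisturbed.

Things in the scene. Friction and masses are not known exactly. Their poses are not given: they have to be found in the camera images.
- mould: Steel mould clamped to the table, fixed. Origin: centre of its underside; x from the front face (with the pry slot) to the back, y along its width, z up. Lower part 110 (x) x 140 (y) mm, top face 30 mm up; low clamped ears to 135 mm either side in y. Four guide pins (x +-42, y +-56 mm, 84 mm high) pass through the stripper plate; two dark shoulder-bolt heads stand above it at x 0, y +-56 mm
- stripper: The stripper plate, 110 x 140 x 26 mm, 2 to 3 kg, with an orange dish in its middle (62 mm above this origin). Origin: centre of its underside; axes as the mould. It only slides straight up and down on the guide pins, whose grip holds it at any height it is pried to; it rises until it meets the bolt heads, several mm above it at the start
- plate_top (a point): Point on top of the plate, 10 mm behind its front edge, 56 mm above the table when fully down (starts 0 to 3 mm up). Pressing on the handle point takes about 10 to 17 N to move the plate, nearly even as it climbs; once it meets the bolt heads the push rises steeply, some 4 N per mm of handle. Firm is 22 to 30 N there; over 140 N of bar on plate or mould (31 N or more there) bends the bolts
- slot (a point): Middle of the bottom edge of the pry slot's mouth, on the mould's front face; +x goes straight into the slot, z up. The slot is a relief in the plate's lower front edge: 40 mm wide (y), 22 mm deep; its floor is the mould's lower part, level with this point, its roof is the plate: 13 mm above the floor when the plate is fully down, up to 16 mm at the start
- fulcrum: Loose steel block, painted yellow, 34 (x) x 60 (y) mm, 0.62 kg, standing in front of the slot where it is needed. Origin: centre of its underside; x roughly along the bar's direction, y along the ridge on its top. It need not be moved
- ridge (a point): Top of the fulcrum block in its middle, 48 mm above the table: a steel ridge rounded to 12 mm radius, running along y (60 mm), 52 to 58 mm out from the mould's front face. The bar's underside lies on it
- bar: The pry bar, 320 mm, 0.45 kg. Origin on its flat underside, mid-length; x to the tip, y across, z up as it lies. Shank 14 mm wide and high; last 45 mm a blade 18 mm wide, 6 mm thick, flush with the underside, ramped up to the shank; handle red, 115 x 26 x 20 mm. Let go with tip in slot and shank over the block it stays: the heavier handle side holds the tip against the slot's roof
- bar_grip (a point): The bar's shank at its balance point, half-way up: 7 mm above the underside, 150 mm behind the tip's end, 170 mm ahead of the handle's end; axes as the bar. The clear shank reaches 105 mm towards the tip and 55 mm towards the handle from here
- bar_tip (a point): The end of the bar's blade, centre of its thickness (3 mm above the underside); axes as the bar
- bar_handle (a point): Middle of the handle's top face, 25 mm from the handle's end, 295 mm behind the tip's end: where to press down; axes as the bar
- mat: Blue tool mat fixed on the table, 400 (x) x 150 (y) x 4 mm; origin at the centre of its underside. The bar starts lying along its x, tip to +x
- can: Green spray can, 52 mm across, 150 mm high, standing by the mould; origin under it. To be left alone
- hammer: Brass hammer with a wooden handle, 260 mm long, lying on the table. To be left alone
- dish: A finished orange moulded dish, 74 mm across, 36 mm high, upside down on the table; origin under it. To be left alone
There are look-alikes about, which are no part of the job. What is shaped like the fulcrum but green is not meant.

How it is judged:
By the outcome, as a careful person would: the job done as asked, in the order asked, and still so for the second after the job is handed in, with the robot touching nothing.
It also fails if it takes over 72 s, if anything falls off the work surface, if the arm or the gripper's body presses on something with over 40 N, if the wrist force passes 120 N, or if a joint passes its speed limit or range.

ROBOT

A 6-joint arm with a two-finger parallel gripper is mounted at the origin on the work surface. World frame = base frame: x ahead of the robot, y to its left, z up, the work surface at z = 0. Lengths are in mm, angles in rad, forces in N, time in s.
With the tool pointing down it reaches from about 275 to 750 mm from the base axis. Payload 10.2 kg.
Tool frame: the origin (TCP) lies at the very end of the fingers, on their centre line; the grasp point (between the pads) lies 19 mm behind it; y points along the fingers, x is the direction in which the jaws open and shut, and the axes are right-handed (so a half turn about y gives the same grasp; the last joint's range is limited). The gripper opens to 85 mm and grips with 20 to 120 N. Pads are 22 mm wide; open, the fingers measure 114 mm over their backs; the gripper's body (76 mm by 85 mm) begins 54 mm behind the grasp point. The pads swing forward as they close: fully open they stand 13 mm farther back than shut.
Start: joints at [-1.347, 0.313, 1.498, -0, 1.331, -0.223], TCP at [226.832, -473.475, 196.694] pointing down, gripper open.
Joint ranges: [-2.94, 2.94], [-0.97, 2.17], [0.19, 2.56], [-1.23, 4.37], [0.02, 3.11], [-2.88, 2.88]. Speed limits (rad/s): [2.39, 2.39, 3.01, 3.14, 3.14, 3.14].

INTERFACE

Orientations are given as [roll, pitch, yaw] about the fixed x, y, z axes, in that order (R = Rz(yaw) Ry(pitch) Rx(roll)).
In Python, from workcell import ctrl gives the robot as it stands.
- The arm moves only by the tool servo_tool, never from a script. Its argument "series" is a list of rows, each an object with "travel": the shift along the world's x, y, z in units of 25 mm (1.0 is 25 mm), a list of three; "roll": the turn about the world's z in units of 5 degrees (1.0 is 5 degrees); "claw": the closure, from 0 (fully open) to 1 (shut). In form: [{"travel": [tx, ty, tz], "roll": roll, "claw": claw}, ...]. A call has 1 to 10 rows; each row shifts and turns the commanded pose from where the row before left it; what a row does not reach is not made up. A row lasts 1/8 s, in which the tool goes at most 62.5 mm and 10.7 degrees, less where a joint would pass 70% of its speed; a pose out of reach is approached as far as the arm can. A call is refused whole if a number of a shift passes 1 or a number of a turn 1, either way. A call with a gripper value outside its range is refused whole. The fingers move at their own pace and stop on an object; the grip force is fixed at half the most. Time passes only in rows, so rows that do not move let the fingers close. It gives the time, the measured TCP pose, the force and the opening at its end, in the units of the state.
- ctrl.read_state(): the state, without advancing time (a new reading comes with each control period).
- ctrl.read_camera(name): name is "side" or "top"; returns a dict with "img" (400x640x3 uint8, red, green, blue), "mtx" (3x3 intrinsics, pixels), "R" (3x3) and "t" (3): a world point X has camera coordinates R X + t. Camera axes: x right, y down, z forward; pixel columns grow to the right and rows downward; lengths in mm; the calibration is good to about 2 mm. A picture is of the moment at which its call begins. There is no depth.
- ctrl.close_job(): hands the job in, once; it reports no verdict.
The state is a dict: "time_s": time; "joint_positions": joint angles; "qvel": joint speeds; "joint_torque": joint torques, N m; "ee_pos": TCP position; "ee_rot": TCP orientation; "ft_force": force on the tool from outside, world axes, zero at the start; "torque": the same for the moment, N m; "grip_width": finger opening in mm.
Only numpy, scipy, OpenCV 4.12 (cv2) and the standard library are available. Lean on these libraries where they do the work, as an engineer would, in place of code of your own. Each camera call takes 0.05 s, during which the arm holds its last target. There are 200 camera calls.

## Working session

There is one attempt and no reset: what is moved stays moved. The work goes in short steps, Python scripts to look and compute and a tool call to move; the robot and the scene stay as the last step left them, time stands still between calls to the robot, and variables do not carry over. Pictures are saved under pics/ and viewed, about 8 in all and at most 12, crops included, and the job is handed in when it is done.

Besides the shell and the picture viewer there is one more tool, called after ">>>" as name(argument=value, ...) on one line, values as JSON. servo_tool: Moves the arm, as the interface text tells. Its arguments: {"type":"object","properties":{"series":{"type":"array"}},"required":["series"]}

```bash
mkdir -p pics; cat > h.py <<'E'
import numpy as np, cv2
from workcell import ctrl
def cam(n,save=None):
    c=ctrl.read_camera(n); c={k:np.array(v) for k,v in c.items()}
    if save: cv2.imwrite('pics/'+save,c['img'][:,:,::-1])
    return c
def ray(c,u,v):
    d=c['R'].T@np.linalg.inv(c['mtx'])@np.array([u,v,1.]); return -c['R'].T@c['t'],d
def onz(c,u,v,z):
    o,d=ray(c,u,v); return o+d*(z-o[2])/d[2]
def tri(c1,p1,c2,p2):
    o1,d1=ray(c1,*p1);o2,d2=ray(c2,*p2)
    s=np.linalg.lstsq(np.c_[d1,-d2],o2-o1,rcond=None)[0]
    a=o1+s[0]*d1;b=o2+s[1]*d2; return (a+b)/2,np.linalg.norm(a-b)
def proj(c,X):
    q=c['mtx']@(c['R']@np.array(X,float)+c['t']); return q[:2]/q[2]
E
python3 - <<'E'
from h import *
a=cam('top','top0.png');b=cam('side','side0.png')
for c in(a,b): print((-c['R'].T@c['t']).round(), c['R'].round(2).tolist(), c['mtx'][0,0])
print(ctrl.read_state())
E
```

```text
[ 452.  -66. 1651.] [[0.02, -1.0, -0.02], [-1.0, -0.02, -0.09], [0.09, 0.02, -1.0]] 452.1264508216738
[ 530.  995. 1084.] [[-1.0, -0.06, -0.01], [-0.03, 0.7, -0.72], [0.05, -0.71, -0.7]] 494.0663691913144
{'time_s': 0.1, 'joint_positions': array([-1.34741674e+00,  3.13422136e-01,  1.49831513e+00, -4.61521457e-05,
        1.33100763e+00, -2.23454487e-01]), 'qvel': array([ 0.00076686, -0.00051407, -0.00142811,  0.00060866, -0.00078484,
       -0.00093644]), 'joint_torque': array([ 2.82521716e-03, -4.12899041e+01, -2.60142696e+01, -1.25130846e-04,
        3.01540582e-03, -1.09036193e-05]), 'ee_pos': array([ 226.75234058, -473.22341243,  196.19526437]), 'ee_rot': array([-1.57058470e+00,  1.13352015e-03, -1.12395114e+00]), 'ft_force': array([ 0.14967094, -0.47855884, -0.29137428]), 'torque': array([0.00951751, 0.02238437, 0.0561737 ]), 'grip_width': 85.34952476678093}
```

View pics/top0.png

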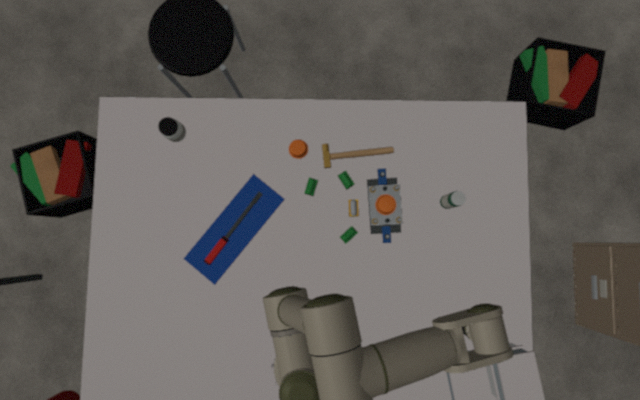

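View pics/side0.png

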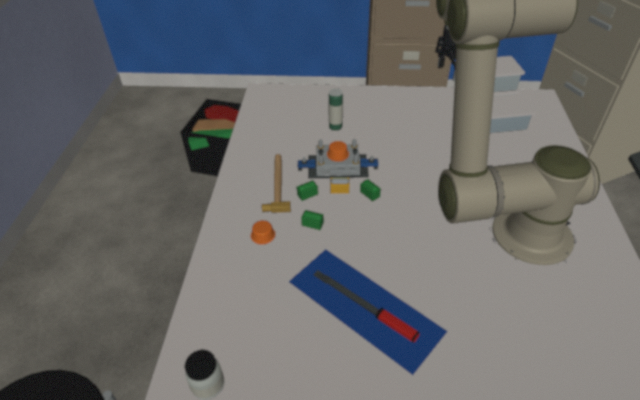

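The top view has the mould at about (384,206) with its slot facing left. The yellow/white block at (352,208) is the fulcrum and the green look-alikes are at (311,187), (346,180) and (348,234). The bar lies on the mat from (259,193) to (207,263). I'll measure these and enlarge the work area.

```bash
cat > m.py <<'E'
from h import *
def blob(c,lo,hi,roi):
    h=cv2.cvtColor(c['img'],cv2.COLOR_RGB2HSV); m=cv2.inRange(h,lo,hi)
    z=np.zeros_like(m); x0,y0,x1,y1=roi; z[y0:y1,x0:x1]=m[y0:y1,x0:x1]; return z
def rect(m):
    cs=cv2.findContours(m,0,2)[0]; k=max(cs,key=cv2.contourArea); return cv2.minAreaRect(k),k
E
python3 - <<'E'
from m import *
a=cam('top');b=cam('side')
def top(name,lo,hi,roi,z):
    r,k=rect(blob(a,lo,hi,roi)); P=np.array([onz(a,*p,z)[:2] for p in cv2.boxPoints(r)])
    print(name,np.round(r[0],1),'ctr',onz(a,*r[0],z)[:2].round(1),'box',P.round(0).tolist())
top('mat',(100,120,40),(130,255,255),(170,160,300,300),4)
top('handle',(0,150,60),(10,255,255),(190,220,245,280),20)
top('handle2',(170,150,60),(180,255,255),(190,220,245,280),20)
top('orange dish',(5,150,100),(20,255,255),(365,190,405,220),105)
top('ear1',(100,120,30),(130,255,255),(370,165,400,190),15)
top('ear2',(100,120,30),(130,255,255),(370,225,400,250),15)
top('fulc',(15,60,80),(35,255,255),(340,195,364,220),40)
A=cv2.resize(a['img'][140:260,285:475],None,fx=4,fy=4,interpolation=2)
B=cv2.resize(b['img'][80:240,230:400],None,fx=3,fy=3,interpolation=2)
A=A[:480,:760]
cv2.imwrite('pics/cropT.png',A[:,:,::-1]);cv2.imwrite('pics/cropS.png',cv2.resize(B,None,fx=1.2,fy=1.2)[:,:,::-1])
C=cv2.resize(a['img'][165:290,175:295],None,fx=4,fy=4,interpolation=2);cv2.imwrite('pics/cropB.png',C[:,:,::-1])
E
```

```text
mat [233.5 228.7] ctr [483.1 273.1] box [[372.0, 450.0], [685.0, 209.0], [595.0, 95.0], [286.0, 336.0]]
handle [215.4 250.7] ctr [402.7 332.3] box [[369.0, 369.0], [448.0, 311.0], [437.0, 295.0], [358.0, 354.0]]
handle2 [212.5 250. ] ctr [405.2 342.9] box [[366.0, 372.0], [452.0, 328.0], [445.0, 314.0], [358.0, 357.0]]
orange dish [385.5 204. ] ctr [ 574.3 -266.3] box [[605.0, -234.0], [606.0, -299.0], [544.0, -299.0], [543.0, -234.0]]
ear1 [382. 176.] ctr [ 683.5 -264.9] box [[658.0, -250.0], [709.0, -250.0], [709.0, -279.0], [658.0, -279.0]]
ear2 [386.  233.5] ctr [ 475.1 -280.1] box [[502.0, -266.0], [502.0, -294.0], [449.0, -295.0], [448.0, -266.0]]
fulc [356.5 207.5] ctr [ 565.3 -171.6] box [[596.0, -166.0], [596.0, -177.0], [535.0, -177.0], [535.0, -167.0]]
```

View pics/cropT.png

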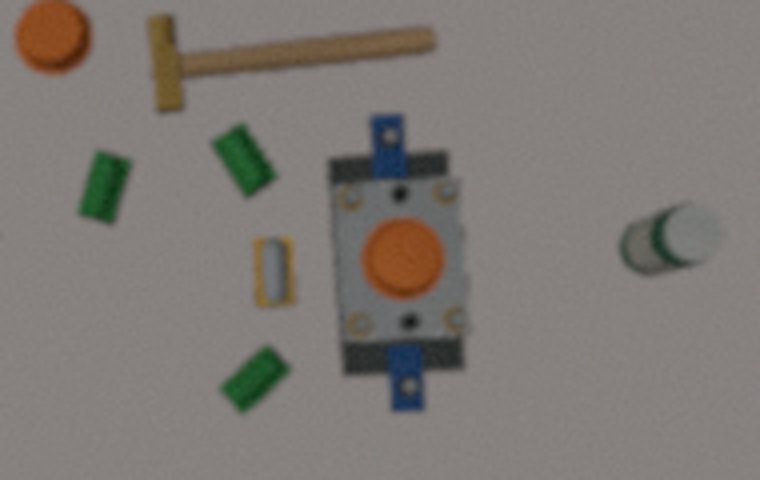

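View pics/cropS.png

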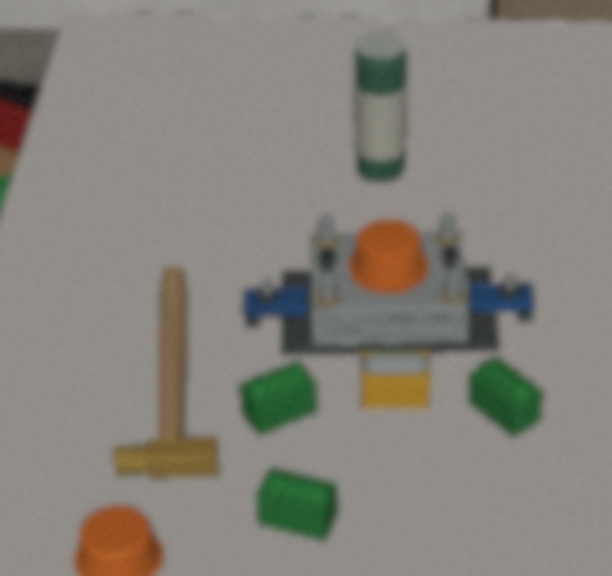

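The crops confirm the choice. The yellow-sided block with the grey ridge, at top crop (274,271), stands directly before the mould's front face, whose plate corners are (332,180) and (342,341). The three green ones are look-alikes.

```bash
python3 - <<'E'
from m import *
a=cam('top');b=cam('side')
f=lambda x,y,z:onz(a,285+(x-1.5)/4,140+(y-1.5)/4,z)
R=f(274,271,48);print('ridge',R, 'ends',f(273,239,46),f(275,303,46))
c1=f(332,180,57);c2=f(342,341,57);m=(c1+c2)/2;d=c2-c1
print('plate front',c1,c2,m,np.linalg.norm(d[:2]))
e1=f(389,135,15);e2=f(408,386,15);print('ears',e1,e2,(e1+e2)/2,'heading deg',np.degrees(np.arctan2(*(e2-e1)[:2]*[1,1])))
for n,p,q in(('pins L',(350,196),(360,324)),('pins R',(446,191),(456,319)),('bolts',(400,193),(409,321))):
    u=f(*p,84);v=f(*q,84);w=v-u;print(n,(u+v)/2,np.linalg.norm(w[:2]),np.degrees(np.arctan2(-w[1],-w[0])))
# side: crop scale 3.6
s=lambda x,y:(230+x/3.6-.4,80+y/3.6-.4)
print('ridge side z48',onz(b,*s(396,362),48))
# bar in top: mat mask hole
h=cv2.cvtColor(a['img'],cv2.COLOR_RGB2HSV)
mat=np.zeros((400,640),np.uint8);r,k=rect(blob(a,(100,120,40),(130,255,255),(170,160,300,300)))
hull=cv2.convexHull(k);cv2.fillPoly(mat,[hull],255);mat=cv2.erode(mat,np.ones((5,5)))
bl=cv2.inRange(h,(100,120,40),(130,255,255));bar=mat&~bl
ys,xs=np.nonzero(bar);P=np.c_[xs,ys].astype(np.float32)
vx,vy,x0,y0=cv2.fitLine(P,cv2.DIST_HUBER,0,.01,.01).ravel();t=(P-[x0,y0])@[vx,vy]
for q in(t.min(),t.max()):
    p=(x0+vx*q,y0+vy*q);print('bar end',np.round(p,1),onz(a,*p,12 if p[1]>230 else 8).round(1))
# same in side
r,k=rect(blob(b,(100,120,40),(130,255,255),(280,240,460,375)))
mat[:]=0;cv2.fillPoly(mat,[cv2.convexHull(k)],255);mat=cv2.erode(mat,np.ones((5,5)))
h=cv2.cvtColor(b['img'],cv2.COLOR_RGB2HSV);bar=mat&~cv2.inRange(h,(100,120,40),(130,255,255))
ys,xs=np.nonzero(bar);P=np.c_[xs,ys].astype(np.float32)
vx,vy,x0,y0=cv2.fitLine(P,cv2.DIST_HUBER,0,.01,.01).ravel();t=(P-[x0,y0])@[vx,vy]
for q in(t.min(),t.max()):
    p=(x0+vx*q,y0+vy*q);print('side bar end',np.round(p,1),onz(b,*p,12 if q*vy>0 else 8).round(1))
print(ctrl.read_state()['ee_pos'])
E
```

```text
ridge [ 564.96953349 -159.16218701   48.        ] ends [ 593.61816172 -158.09607545   46.        ] [ 536.69966571 -160.4565941    46.        ]
plate front [ 645.93060678 -209.10019107   57.        ] [ 503.72173389 -218.89832882   57.        ] [ 574.82617034 -213.99925994   57.        ] 142.54601724016416
ears [ 693.10693333 -264.36908359   15.        ] [ 465.73382614 -282.37297033   15.        ] [ 579.42037973 -273.37102696   15.        ] heading deg -94.52735569508297
pins L [ 573.32045544 -227.06439311   84.        ] 111.49298722107696 4.796761035324966
pins R [ 579.01338729 -310.00118581   84.        ] 111.40607202284797 4.505023910584297
bolts [ 576.62322468 -269.84371687   84.        ] 111.40009764839733 4.202639443457301
ridge side z48 [ 565.51223951 -150.91421065   48.        ]
bar end [205.5 263.1] [357.2 368.4  12. ]
bar end [260.3 192.4] [617.  178.5   8. ]
side bar end [315.3 272. ] [618.  178.4   8. ]
side bar end [418.2 338.3] [356.  366.2  12. ]
[ 226.80863276 -473.38307243  196.51025362]
```

Bar: tip (617,178), handle end (357,367), length 322 mm as expected. Mould: into-slot direction about -85.5°, slot at about (572,-214), ridge 55 mm out. I'll go above the bar.

>>> servo_tool(series=[{"travel": [0.306,0.984,0],"roll": 0.765,"claw": 0},{"travel": [0.306,0.984,0],"roll": 0.765,"claw": 0},{"travel": [0.306,0.984,0],"roll": 0.765,"claw": 0},{"travel": [0.306,0.984,0],"roll": 0.765,"claw": 0},{"travel": [0.306,0.984,0],"roll": 0.765,"claw": 0},{"travel": [0.306,0.984,0],"roll": 0.765,"claw": 0},{"travel": [0.306,0.984,0],"roll": 0.765,"claw": 0},{"travel": [0.306,0.984,0],"roll": 0.765,"claw": 0},{"travel": [0.306,0.984,0],"roll": 0.765,"claw": 0},{"travel": [0.306,0.984,0],"roll": 0.765,"claw": 0}])

```text
time_s: 1.55
ee_pos: [303.5, -226.6, 196.8]
ee_rot: [-1.571, -0.0, -0.454]
ft_force: [-0.2, 0.1, -0.0]
grip_width: 85.0
```

>>> servo_tool(series=[{"travel": [0.306,0.984,0],"roll": 0.765,"claw": 0},{"travel": [0.306,0.984,0],"roll": 0.765,"claw": 0},{"travel": [0.306,0.984,0],"roll": 0.765,"claw": 0},{"travel": [0.306,0.984,0],"roll": 0.765,"claw": 0},{"travel": [0.306,0.984,0],"roll": 0.765,"claw": 0},{"travel": [0.306,0.984,0],"roll": 0.765,"claw": 0},{"travel": [0.306,0.984,0],"roll": 0.765,"claw": 0},{"travel": [0.306,0.984,0],"roll": 0.765,"claw": 0},{"travel": [0.306,0.984,0],"roll": 0.765,"claw": 0},{"travel": [0.306,0.984,0],"roll": 0.765,"claw": 0}])

```text
time_s: 2.8
ee_pos: [380.0, 19.4, 196.8]
ee_rot: [-1.571, -0.0, 0.213]
ft_force: [0.6, 0.4, -0.8]
grip_width: 85.7
```

>>> servo_tool(series=[{"travel": [0.306,0.984,0],"roll": 0.765,"claw": 0},{"travel": [0.306,0.984,0],"roll": 0.765,"claw": 0},{"travel": [0.306,0.984,0],"roll": 0.765,"claw": 0},{"travel": [0.306,0.984,0],"roll": 0.765,"claw": 0},{"travel": [0.306,0.984,0],"roll": 0.765,"claw": 0},{"travel": [0.306,0.984,-0.4],"roll": 0.765,"claw": 0},{"travel": [0.306,0.984,-0.8],"roll": 0.765,"claw": 0},{"travel": [0.306,0.984,-0.8],"roll": 0.765,"claw": 0},{"travel": [0.306,0.984,-0.8],"roll": 0.765,"claw": 0},{"travel": [0.306,0.984,-0.8],"roll": 0.765,"claw": 0}])

```text
time_s: 4.05
ee_pos: [456.5, 265.4, 106.0]
ee_rot: [-1.571, -0.0, 0.881]
ft_force: [-0.1, -0.5, 0.1]
grip_width: 85.2
```

>>> servo_tool(series=[{"travel": [0.306,0.984,-0.5],"roll": 0.765,"claw": 0},{"travel": [0,0,0],"roll": 0,"claw": 0},{"travel": [0,0,0],"roll": 0,"claw": 0}])

```text
time_s: 4.42
ee_pos: [464.0, 288.7, 94.5]
ee_rot: [-1.571, 0.0, 0.945]
ft_force: [-0.7, -0.1, 0.6]
grip_width: 85.0
```

>>> servo_tool(series=[{"travel": [0,0,-0.9],"roll": 0,"claw": 0.3},{"travel": [0,0,-0.9],"roll": 0,"claw": 0.3},{"travel": [0,0,-0.8],"roll": 0,"claw": 0.3},{"travel": [0,0,-0.6],"roll": 0,"claw": 0.3},{"travel": [0,0,-0.3],"roll": 0,"claw": 0.3},{"travel": [0,0,0],"roll": 0,"claw": 0.3}])

```text
time_s: 5.18
ee_pos: [464.0, 289.0, 6.7]
ee_rot: [-1.571, 0.0, 0.945]
ft_force: [-0.3, -0.6, 0.7]
grip_width: 59.8
```

>>> servo_tool(series=[{"travel": [0,0,0],"roll": 0,"claw": 1},{"travel": [0,0,0],"roll": 0,"claw": 1},{"travel": [0,0,0],"roll": 0,"claw": 1},{"travel": [0,0,0],"roll": 0,"claw": 1},{"travel": [0,0,0],"roll": 0,"claw": 1},{"travel": [0,0,0],"roll": 0,"claw": 1}])

```text
time_s: 5.92
ee_pos: [464.0, 289.1, 6.7]
ee_rot: [-1.571, 0.0, 0.946]
ft_force: [0.8, -0.8, -0.3]
grip_width: -0.1
```

```bash
python3 - <<'E'
from m import *
a=cam('top');b=cam('side')
A=cv2.resize(a['img'][160:290,175:295],None,fx=3,fy=3,interpolation=2);B=cv2.resize(b['img'][235:375,275:455],None,fx=2.5,fy=2.5,interpolation=2)
H=max(A.shape[0],B.shape[0]);I=np.zeros((H,A.shape[1]+B.shape[1],3),np.uint8);I[:A.shape[0],:A.shape[1]]=A;I[:B.shape[0],A.shape[1]:]=B
I=cv2.resize(I,None,fx=.98,fy=.98);print(I.shape)
cv2.imwrite('pics/p5.png',I[:,:,::-1]); s=ctrl.read_state();print(proj(a,s['ee_pos']),proj(b,s['ee_pos']))
E
```

```text
(382, 794, 3)
[228.76042151 233.85060041] [372.67443458 309.95161246]
```

View pics/p5.png

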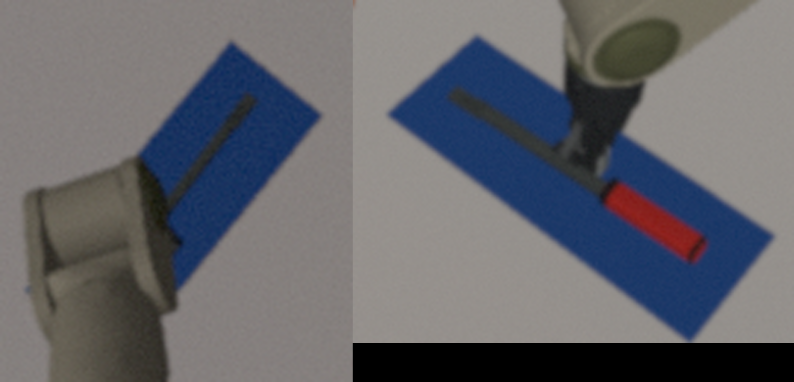

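The side view shows the fingers shut at crop (590,165) without the bar between them. I'll check whether the bar moved and enlarge the fingertips.

```bash
python3 - <<'E'
from m import *
b=cam('side')
r,k=rect(blob(b,(100,120,40),(130,255,255),(280,240,460,375)))
mat=np.zeros((400,640),np.uint8)
h=cv2.cvtColor(b['img'],cv2.COLOR_RGB2HSV)
red=cv2.inRange(h,(0,150,50),(10,255,255))|cv2.inRange(h,(170,150,50),(180,255,255));red[:270]=0
r,_=rect(red);print('red now',r)
s=ctrl.read_state();p=s['ee_pos'];print(p,s['grip_width'])
# tool marks: project TCP, and 20/40/80 above, and estimated bar points at 190 from tip
for z in(0,20,40):print(z,proj(b,p+[0,0,z]))
for t in(50,120,190,205):print('bar',t,proj(b,[617.5-.81*t,178.5+.586*t,4]),proj(b,[617.5-.81*t,178.5+.586*t,18]))
C=cv2.resize(b['img'][270:345,330:430],None,fx=7,fy=7,interpolation=2);cv2.imwrite('pics/p6.png',C[:,:,::-1])
E
```

```text
red now ((397.9797668457031, 325.2618713378906), (44.68905258178711, 11.025534629821777), 33.023868560791016)
[463.96788831 289.1221669    6.68512013] -0.07908835514021287
0 [372.68170639 309.95064177]
20 [373.12513015 305.48640549]
40 [373.57865745 300.92045026]
bar 50 [329.85091303 282.41048645] [329.8250541  279.24770201]
bar 120 [350.77108987 296.24439635] [350.90463671 293.10729428]
bar 190 [372.77082145 310.79218469] [373.08053904 307.68770464]
bar 205 [377.63357092 314.00778074] [377.98341053 310.91128839]
```

View pics/p6.png

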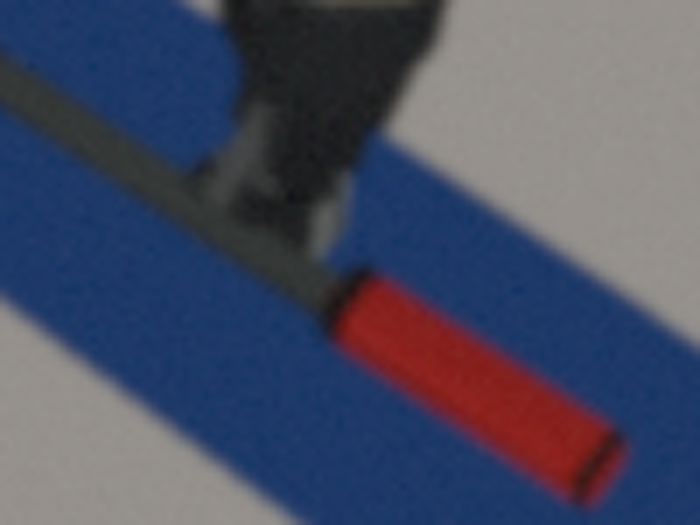

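The bar has not moved, and the fingertips at crop (270,230) sit just above its top, so the fingers closed over it. I'll open and go lower step by step, watching the force.

>>> servo_tool(series=[{"travel": [0,0,0],"roll": 0,"claw": 0.6},{"travel": [0,0,0],"roll": 0,"claw": 0.6},{"travel": [0,0,0],"roll": 0,"claw": 0.6},{"travel": [0,0,-0.15],"roll": 0,"claw": 0.6},{"travel": [0,0,0],"roll": 0,"claw": 0.6}])

```text
time_s: 6.7
ee_pos: [463.8, 289.0, 2.6]
ee_rot: [-1.57, 0.001, 0.945]
ft_force: [0.0, 1.0, -0.9]
grip_width: 33.7
```

>>> servo_tool(series=[{"travel": [0,0,-0.1],"roll": 0,"claw": 0.6},{"travel": [0,0,0],"roll": 0,"claw": 0.6}])

```text
time_s: 6.95
ee_pos: [463.9, 289.1, 0.2]
ee_rot: [-1.571, 0.0, 0.946]
ft_force: [0.2, -0.7, -0.5]
grip_width: 34.6
```

>>> servo_tool(series=[{"travel": [0,0,0],"roll": 0,"claw": 0.75},{"travel": [0,0,0],"roll": 0,"claw": 0.8},{"travel": [0,0,0],"roll": 0,"claw": 0.9},{"travel": [0,0,0],"roll": 0,"claw": 1},{"travel": [0,0,0],"roll": 0,"claw": 1}])

```text
time_s: 7.58
ee_pos: [464.0, 289.1, 0.4]
ee_rot: [-1.571, 0.0, 0.946]
ft_force: [0.1, -0.8, -0.2]
grip_width: -0.2
```

```bash
python3 - <<'E'
from m import *
b=cam('side')
C=cv2.resize(b['img'][270:345,330:430],None,fx=8,fy=8,interpolation=2).astype(float)*1.8;cv2.imwrite('pics/p7.png',np.clip(C,0,255).astype(np.uint8)[:,:,::-1])
E
```

```text
(no output)
```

View pics/p7.png

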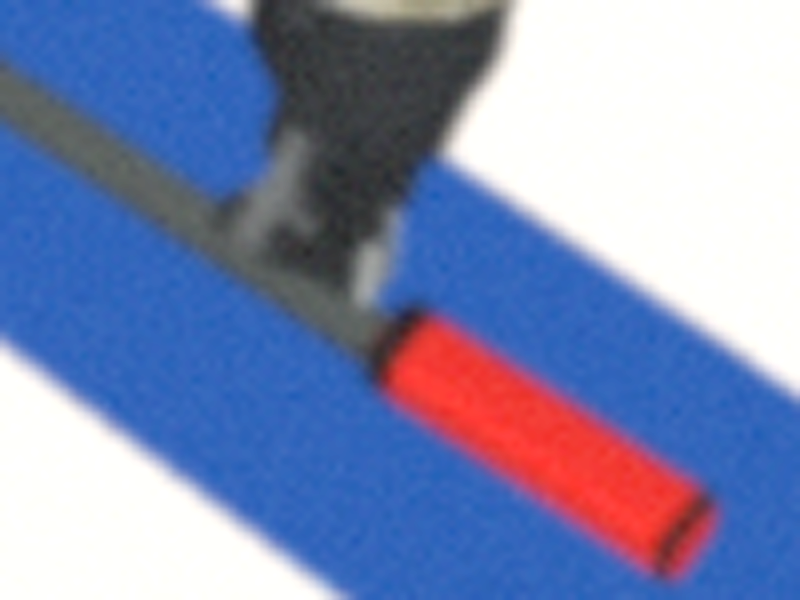

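```bash
python3 - <<'E'
from m import *
b=cam('side');a=cam('top')
print('start TCP side',proj(b,[226.8,-473.5,196.7]),'top',proj(a,[226.8,-473.5,196.7]))
s=ctrl.read_state();print(s['joint_positions'],s['ee_pos'],s['ft_force'])
I=cv2.imread('pics/side0.png')[20:90,410:490];t0=cv2.imread('pics/top0.png')[300:400,430:560]
I=cv2.resize(I,None,fx=6,fy=6,interpolation=2);t0=cv2.resize(t0,None,fx=2.2,fy=2.2,interpolation=2)
J=np.zeros((420,I.shape[1]+t0.shape[1],3),np.uint8);J[:,:I.shape[1]]=I;J[:t0.shape[0],I.shape[1]:]=t0
cv2.imwrite('pics/p8.png',np.clip(J*1.6,0,255).astype(np.uint8));print(J.shape)
E
```

```text
start TCP side [445.06205766  85.70290487] top [455.18155661 313.33442835]
[ 3.42882572e-01  5.91607326e-01  1.64172103e+00  3.96477801e-07
  9.08271282e-01 -6.02665405e-01] [4.63989353e+02 2.89124947e+02 4.49572275e-01] [ 0.41767753 -0.49253276 -0.57820902]
(420, 766, 3)
```

View pics/p8.png

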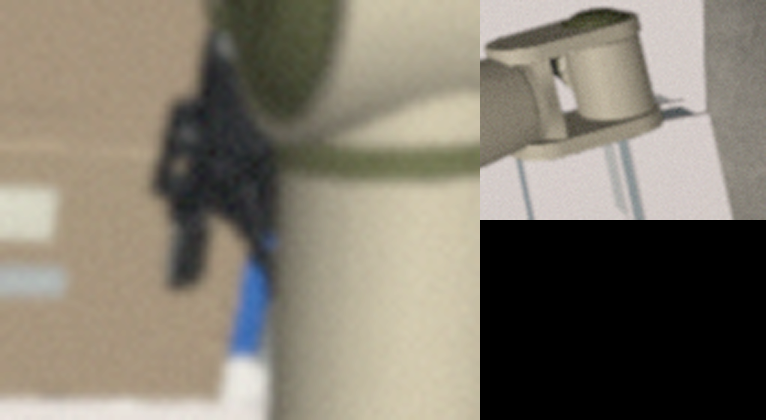

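Both the start image and this one put the fingertips about 35 mm above the reported TCP, with the lateral position correct. So the reported TCP lies beyond the real tips. I'll descend on force and on pictures instead of the reported height.

>>> servo_tool(series=[{"travel": [0,0,0],"roll": 0,"claw": 0.6},{"travel": [0,0,0],"roll": 0,"claw": 0.6},{"travel": [0,0,0],"roll": 0,"claw": 0.6},{"travel": [0,0,-0.2],"roll": 0,"claw": 0.6},{"travel": [0,0,-0.1],"roll": 0,"claw": 0.6}])

```text
time_s: 8.35
ee_pos: [463.8, 289.0, -7.5]
ee_rot: [-1.57, 0.0, 0.946]
ft_force: [-1.2, 0.8, 0.6]
grip_width: 33.8
```

>>> servo_tool(series=[{"travel": [0,0,-0.1],"roll": 0,"claw": 0.6},{"travel": [0,0,-0.1],"roll": 0,"claw": 0.6}])

```text
time_s: 8.6
ee_pos: [464.0, 289.1, -12.3]
ee_rot: [-1.571, 0.0, 0.945]
ft_force: [0.4, 0.4, -0.0]
grip_width: 34.1
```

>>> servo_tool(series=[{"travel": [0,0,-0.1],"roll": 0,"claw": 0.6},{"travel": [0,0,-0.1],"roll": 0,"claw": 0.6},{"travel": [0,0,-0.08],"roll": 0,"claw": 0.6}])

```text
time_s: 8.98
ee_pos: [464.0, 289.1, -19.2]
ee_rot: [-1.571, 0.0, 0.945]
ft_force: [0.0, -0.3, 0.2]
grip_width: 33.8
```

>>> servo_tool(series=[{"travel": [0,0,-0.08],"roll": 0,"claw": 0.6},{"travel": [0,0,-0.04],"roll": 0,"claw": 0.6},{"travel": [0,0,0],"roll": 0,"claw": 0.6}])

```text
time_s: 9.35
ee_pos: [464.0, 289.1, -22.1]
ee_rot: [-1.571, 0.0, 0.946]
ft_force: [-0.3, 0.1, 0.2]
grip_width: 34.0
```

>>> servo_tool(series=[{"travel": [0,0,0],"roll": 0,"claw": 0.75},{"travel": [0,0,0],"roll": 0,"claw": 0.85},{"travel": [0,0,0],"roll": 0,"claw": 1},{"travel": [0,0,0],"roll": 0,"claw": 1}])

```text
time_s: 9.85
ee_pos: [464.1, 289.2, -21.8]
ee_rot: [-1.571, -0.0, 0.946]
ft_force: [-0.8, -0.9, 5.2]
grip_width: 11.4
```

>>> servo_tool(series=[{"travel": [0,0,0],"roll": 0,"claw": 1},{"travel": [0,0,0],"roll": 0,"claw": 1}])

```text
time_s: 10.1
ee_pos: [464.1, 289.2, -21.7]
ee_rot: [-1.571, -0.0, 0.946]
ft_force: [-1.2, -1.3, 5.3]
grip_width: 11.4
```

>>> servo_tool(series=[{"travel": [0,0,0],"roll": 0,"claw": 0.65},{"travel": [0,0,0],"roll": 0,"claw": 0.65},{"travel": [0,0,-0.12],"roll": 0,"claw": 0.65},{"travel": [0,0,-0.12],"roll": 0,"claw": 0.65},{"travel": [0,0,0],"roll": 0,"claw": 0.65}])

```text
time_s: 10.72
ee_pos: [463.8, 289.0, -28.4]
ee_rot: [-1.57, 0.0, 0.946]
ft_force: [-0.7, -0.2, 0.4]
grip_width: 30.1
```

>>> servo_tool(series=[{"travel": [0,0,-0.1],"roll": 0,"claw": 0.65},{"travel": [0,0,-0.08],"roll": 0,"claw": 0.65},{"travel": [0,0,0],"roll": 0,"claw": 0.65}])

```text
time_s: 11.1
ee_pos: [464.1, 289.2, -31.1]
ee_rot: [-1.571, -0.0, 0.946]
ft_force: [-6.0, -3.6, 17.9]
grip_width: 29.9
```

>>> servo_tool(series=[{"travel": [0,0,0],"roll": 0,"claw": 0.8},{"travel": [0,0,0],"roll": 0,"claw": 0.9},{"travel": [0,0,0],"roll": 0,"claw": 1},{"travel": [0,0,0],"roll": 0,"claw": 1}])

```text
time_s: 11.6
ee_pos: [465.6, 289.6, -30.1]
ee_rot: [-1.573, -0.003, 0.945]
ft_force: [-3.6, -2.1, 20.8]
grip_width: 12.7
```

>>> servo_tool(series=[{"travel": [0,0,0.15],"roll": 0,"claw": 1},{"travel": [0,0,0.2],"roll": 0,"claw": 1},{"travel": [0,0,0.4],"roll": 0,"claw": 1},{"travel": [0,0,0.4],"roll": 0,"claw": 1},{"travel": [0,0,0.4],"roll": 0,"claw": 1},{"travel": [0,0,0],"roll": 0,"claw": 1}])

```text
time_s: 12.35
ee_pos: [464.5, 289.3, 7.1]
ee_rot: [-1.572, -0.001, 0.946]
ft_force: [0.2, -0.5, -5.1]
grip_width: 12.4
```

```bash
python3 - <<'E'
from m import *
b=cam('side')
s=ctrl.read_state();print(s['ee_pos'],s['grip_width'],s['ft_force'],s['torque'])
C=cv2.resize(b['img'][240:350,295:435],None,fx=5,fy=5,interpolation=2).astype(float)*1.8;cv2.imwrite('pics/p9.png',np.clip(C,0,255).astype(np.uint8)[:,:,::-1])
E
```

```text
[464.10240671 289.17651532   6.52155797] 12.477907516668358 [-0.03486814  0.52588015 -3.59996989] [0.05328767 0.11316849 0.07922194]
```

View pics/p9.png

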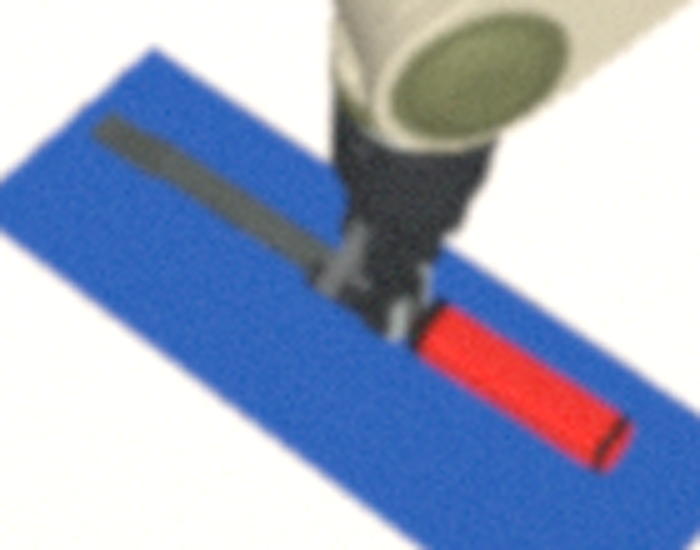

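The bar is held: width 12.5 mm, about -4.4 N of weight, and it hangs level, with its tip at crop (100,130) and handle end at (605,460). Nine pictures viewed so far. I'll measure its true height from both views.

```bash
cat >> m.py <<'E'
def barends(c,roi):
    """centroid of red handle, dark end pixel of the shank via mat-free mask"""
    h=cv2.cvtColor(c['img'],cv2.COLOR_RGB2HSV); x0,y0,x1,y1=roi
    red=((h[...,0]<8)|(h[...,0]>172))&(h[...,1]>150)&(h[...,2]>40)
    z=np.zeros(red.shape,np.uint8); z[y0:y1,x0:x1]=red[y0:y1,x0:x1]*255
    n,l,s,ce=cv2.connectedComponentsWithStats(z); i=1+np.argmax(s[1:,4]); 
    P=np.argwhere(l==i)[:,::-1].astype(np.float32); vx,vy,cx,cy=cv2.fitLine(P,2,0,.01,.01).ravel()
    t=(P-[cx,cy])@[vx,vy]; m=(np.percentile(t,1)+np.percentile(t,99))/2
    return ce[i],(cx+vx*t.min(),cy+vy*t.min()),(cx+vx*t.max(),cy+vy*t.max()),s[i,4]
E
python3 - <<'E'
from m import *
b=cam('side');a=cam('top')
A=barends(a,(170,200,260,300));B=barends(b,(360,280,460,375))
print(A,B);print('red centroid tri',tri(a,A[0],b,B[0]))
I=b['img'].astype(int);h=cv2.cvtColor(b['img'],cv2.COLOR_RGB2HSV)
m=(h[...,1]<110)&(h[...,2]<110);z=np.zeros(m.shape,np.uint8);z[255:300,305:350]=m[255:300,305:350]*255
P=np.argwhere(z>0)[:,::-1].astype(np.float32);i=P[:,0].argmin();print('side tip',P[i],len(P))
h=cv2.cvtColor(a['img'],cv2.COLOR_RGB2HSV);bl=cv2.inRange(h,(100,120,30),(130,255,255))[185:225,240:275]
ys,xs=np.nonzero(bl==0)
s=ctrl.read_state();print(s['ee_pos'])
t=None
for zz in(4,15,25,32,40,50):
    print(zz,'top: tip px pred',proj(a,[617.5,178.5,zz]),'side',proj(b,[617.5,178.5,zz]),'red mid', proj(b,[617.5-.81*262,178.5+.586*262,zz]),proj(a,[617.5-.81*262,178.5+.586*262,zz]))
E
```

```text
Traceback (most recent call last):
  File "m.py", line 12, in barends
    n,l,s,ce=cv2.connectedComponentsWithStats(z); i=1+np.argmax(s[1:,4]);
                                                      ~~~~~~~~~^^^^^^^^^
ValueError: attempt to get argmax of an empty sequence
```

```bash
python3 - <<'E'
from m import *
b=cam('side')
B=barends(b,(360,280,460,375)); print(B)
h=cv2.cvtColor(b['img'],cv2.COLOR_RGB2HSV)
m=cv2.inRange(h,(100,120,40),(130,255,255))[255:300,305:350]==0
P=np.argwhere(m)[:,::-1]+[305,255]; P=P[(P[:,0]>310)&(abs(P[:,1]-(266+(P[:,0]-315)*.65))<7)];print('side tip',P[P[:,0].argmin()],P[:,0].min())
for zz in(4,15,25,32,40,50):
    print(zz,'tip',proj(b,[617.5,178.5,zz+3]).round(1),'red mid', proj(b,[617.5-.81*262,178.5+.586*262,zz+10]).round(1))
s=ctrl.read_state();print(s['ee_pos'])
E
```

```text
(array([399.24008351, 317.10229645]), (np.float32(380.17303), np.float32(304.73325)), (np.float32(418.5796), np.float32(329.6481)), np.int32(479))
side tip [311 257] 311
4 tip [315.5 272.3] red mid [397.  324.4]
15 tip [315.4 269.8] red mid [397.4 321.9]
25 tip [315.3 267.5] red mid [397.8 319.7]
32 tip [315.2 265.8] red mid [398.  318.1]
40 tip [315.2 264. ] red mid [398.3 316.3]
50 tip [315.1 261.6] red mid [398.7 314. ]
[463.69501729 289.00700354   5.8212893 ]
```

The grip's true underside height is reported z + 34.5 mm, and the bar droops about 2° at the tip. The tool can't tilt, so I'll press the tip lightly against the fixed plate front and raise the hand, letting the bar pivot tip-down in the pads. First I carry it over.

>>> servo_tool(series=[{"travel": [0,0,0.6],"roll": 0,"claw": 1},{"travel": [0.258,-0.781,0.6],"roll": -0.71,"claw": 1},{"travel": [0.258,-0.781,0.5],"roll": -0.71,"claw": 1},{"travel": [0.258,-0.781,0.3],"roll": -0.71,"claw": 1},{"travel": [0.258,-0.781,0],"roll": -0.71,"claw": 1},{"travel": [0.258,-0.781,0],"roll": -0.71,"claw": 1},{"travel": [0.258,-0.781,0],"roll": -0.71,"claw": 1},{"travel": [0.258,-0.781,0],"roll": -0.71,"claw": 1}])

```text
time_s: 13.55
ee_pos: [509.5, 151.8, 57.1]
ee_rot: [-1.571, -0.001, 0.51]
ft_force: [-0.7, 0.1, -5.2]
grip_width: 12.2
```

>>> servo_tool(series=[{"travel": [0.258,-0.781,0],"roll": -0.71,"claw": 1},{"travel": [0.258,-0.781,0],"roll": -0.71,"claw": 1},{"travel": [0.258,-0.781,0],"roll": -0.71,"claw": 1},{"travel": [0.258,-0.781,-0.3],"roll": -0.71,"claw": 1},{"travel": [0.258,-0.781,-0.3],"roll": -0.71,"claw": 1},{"travel": [0.258,-0.781,-0.3],"roll": -0.71,"claw": 1},{"travel": [0.258,-0.781,-0.3],"roll": -0.71,"claw": 1},{"travel": [0,0,0],"roll": 0,"claw": 1},{"travel": [0,0,0],"roll": 0,"claw": 1}])

```text
time_s: 14.68
ee_pos: [554.2, 15.9, 26.1]
ee_rot: [-1.571, 0.0, 0.078]
ft_force: [0.4, 0.3, -3.2]
grip_width: 12.2
```

```bash
python3 - <<'E'
from m import *
b=cam('side');a=cam('top')
s=ctrl.read_state();print(s['ee_pos'],s['ee_rot'],s['ft_force'],s['torque'])
A=cv2.resize(a['img'][150:240,255:405],None,fx=4,fy=4,interpolation=2)[:,:600]
B=cv2.resize(b['img'][135:265,290:390],None,fx=4,fy=4,interpolation=2)[:360]
I=np.zeros((600,800,3),np.uint8)
A=cv2.resize(A,(480,288));I[:288,:480]=A
B=cv2.resize(b['img'][130:260,290:370],None,fx=4.6,fy=4.6,interpolation=2);I[:B.shape[0],480:800]=B[:,:320]
cv2.imwrite('pics/p10.png',np.clip(I*1.7,0,255).astype(np.uint8)[:,:,::-1])
np.savez('f.npz',a=a['img'],b=b['img'])
E
```

```text
[554.28474834  16.25303109  26.37301659] [-1.57072376e+00 -2.60885815e-04  7.87893188e-02] [-0.33006757  0.17608892 -4.17533975] [0.16824138 0.00386925 0.00567724]
```

View pics/p10.png

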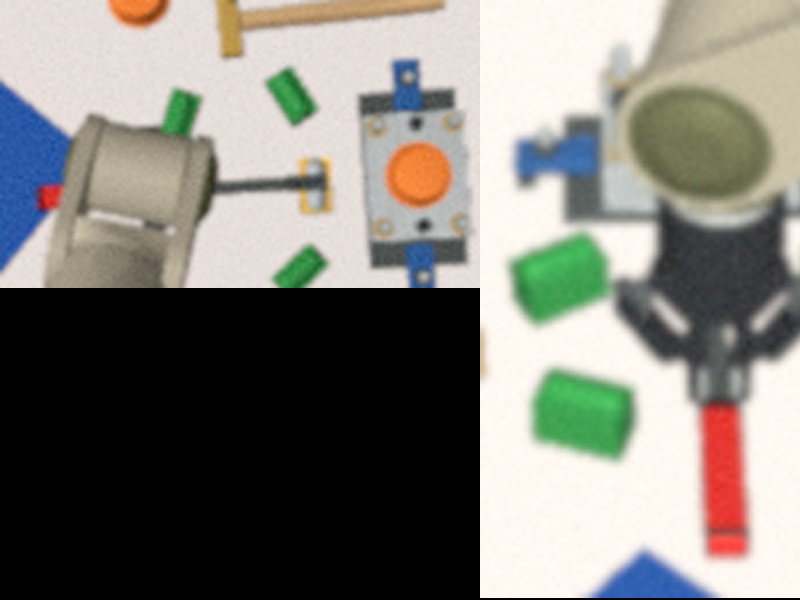

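The bar lies in line with the slot: its tip is at top crop (327,183), just over the ridge, and the mould front is at crop (365,180). I'll lower slightly and advance until the tip touches the plate front.

>>> servo_tool(series=[{"travel": [0,0,-0.1],"roll": 0,"claw": 1},{"travel": [0,0,-0.08],"roll": 0,"claw": 1},{"travel": [0.04,-0.5,0],"roll": 0,"claw": 1},{"travel": [0.04,-0.5,0],"roll": 0,"claw": 1},{"travel": [0.024,-0.3,0],"roll": 0,"claw": 1},{"travel": [0,0,0],"roll": 0,"claw": 1}])

```text
time_s: 15.52
ee_pos: [557.0, -17.5, 21.7]
ee_rot: [-1.571, -0.0, 0.077]
ft_force: [0.1, 0.8, -4.3]
grip_width: 12.5
```

>>> servo_tool(series=[{"travel": [0.01,-0.1,0],"roll": 0,"claw": 1},{"travel": [0.01,-0.1,0],"roll": 0,"claw": 1}])

```text
time_s: 15.78
ee_pos: [557.4, -21.6, 21.7]
ee_rot: [-1.571, 0.0, 0.078]
ft_force: [-0.2, -0.1, -4.8]
grip_width: 12.3
```

>>> servo_tool(series=[{"travel": [0.01,-0.1,0],"roll": 0,"claw": 1},{"travel": [0,0,0],"roll": 0,"claw": 1}])

```text
time_s: 16.02
ee_pos: [557.6, -24.3, 21.7]
ee_rot: [-1.571, 0.0, 0.078]
ft_force: [0.5, 0.4, -5.9]
grip_width: 12.1
```

>>> servo_tool(series=[{"travel": [0.01,-0.08,0],"roll": 0,"claw": 1},{"travel": [0,0,0],"roll": 0,"claw": 1}])

```text
time_s: 16.27
ee_pos: [557.9, -26.3, 21.7]
ee_rot: [-1.571, -0.0, 0.078]
ft_force: [-0.0, 0.3, -4.2]
grip_width: 12.4
```

>>> servo_tool(series=[{"travel": [0.01,-0.08,0],"roll": 0,"claw": 1},{"travel": [0,0,0],"roll": 0,"claw": 1}])

```text
time_s: 16.52
ee_pos: [558.1, -28.1, 21.7]
ee_rot: [-1.57, 0.0, 0.078]
ft_force: [1.0, 2.4, -4.2]
grip_width: 12.5
```

>>> servo_tool(series=[{"travel": [0.01,-0.08,0],"roll": 0,"claw": 1},{"travel": [0,0,0],"roll": 0,"claw": 1}])

```text
time_s: 16.77
ee_pos: [557.8, -28.3, 21.4]
ee_rot: [-1.567, 0.001, 0.078]
ft_force: [-0.5, 11.9, -4.1]
grip_width: 12.1
```

>>> servo_tool(series=[{"travel": [0,-0.02,0.16],"roll": 0,"claw": 1},{"travel": [0,-0.02,0.16],"roll": 0,"claw": 1},{"travel": [0,0,0],"roll": 0,"claw": 1}])

```text
time_s: 17.15
ee_pos: [557.9, -29.4, 29.6]
ee_rot: [-1.568, 0.001, 0.078]
ft_force: [-1.0, 10.4, -4.3]
grip_width: 12.5
```

>>> servo_tool(series=[{"travel": [0,-0.02,0.16],"roll": 0,"claw": 1},{"travel": [0,-0.02,0.16],"roll": 0,"claw": 1}])

```text
time_s: 17.4
ee_pos: [558.4, -32.3, 37.8]
ee_rot: [-1.571, 0.0, 0.078]
ft_force: [0.7, 0.1, -4.3]
grip_width: 12.9
```

```bash
cat > tilt.py <<'E'
from m import *
from scipy.optimize import brentq
u=np.array([.0787,-.997])
b=cam('side');s=ctrl.read_state();p=s['ee_pos']
print(p,s['ft_force'].round(1),s['torque'].round(2))
c,e0,e1,n=barends(b,(300,180,420,320))
print(c,e0,e1,n)
g=lambda d,t:proj(b,[*(p[:2]-u*d*np.cos(t)),p[2]+34.5+7+d*np.sin(t)])
for t in(0,.03,.06,.1,.15,.2,.25):print(t,'handle end pred',(g(131,t)).round(1))
E
python3 tilt.py; python3 - <<'E'
from m import *
b=cam('side');b['img']=np.load('f.npz')['b'];print('prev',barends(b,(300,180,420,320)))
p=np.array([554.3,16.1,26.3]);u=np.array([.0787,-.997])
for t in(0,.03,.06):print(t,proj(b,[*(p[:2]-u*131*np.cos(t)),p[2]+41.5+131*np.sin(t)]))
E
```

```text
[558.79397715 -32.61397267  38.44713966] [ 0.8 -0.9 -2.6] [ 0.16 -0.06  0.04]
[341.69306931 217.45544554] (np.float32(340.82742), np.float32(202.89139)) (np.float32(342.56613), np.float32(232.14465)) 202
0 handle end pred [342.4 233.1]
0.03 handle end pred [342.4 232.1]
0.06 handle end pred [342.4 231. ]
0.1 handle end pred [342.4 229.6]
0.15 handle end pred [342.4 227.8]
0.2 handle end pred [342.4 225.8]
0.25 handle end pred [342.5 223.8]
prev (array([342.48868778, 233.41628959]), (np.float32(341.62646), np.float32(217.85448)), (np.float32(343.3602), np.float32(249.14626)), np.int32(221))
0 [343.34481127 249.82868937]
0.03 [343.36474709 248.85890906]
0.06 [343.38275043 247.85181639]
```

The bar slid up the plate front and its tilt is still only about 0.03. I'll repeat with a firmer push.

>>> servo_tool(series=[{"travel": [-0.03,0.4,0],"roll": 0,"claw": 1},{"travel": [0,0,-0.34],"roll": 0,"claw": 1},{"travel": [0,0,-0.34],"roll": 0,"claw": 1},{"travel": [0,-0.25,0],"roll": 0,"claw": 1},{"travel": [0,0,0],"roll": 0,"claw": 1}])

```text
time_s: 18.12
ee_pos: [557.7, -29.0, 20.7]
ee_rot: [-1.571, 0.0, 0.077]
ft_force: [-0.6, 0.1, -4.2]
grip_width: 12.1
```

>>> servo_tool(series=[{"travel": [0,-0.1,0],"roll": 0,"claw": 1},{"travel": [0,-0.06,0],"roll": 0,"claw": 1}])

```text
time_s: 18.38
ee_pos: [556.8, -29.4, 20.5]
ee_rot: [-1.565, 0.001, 0.078]
ft_force: [-0.7, 22.8, -2.2]
grip_width: 12.6
```

>>> servo_tool(series=[{"travel": [0,-0.05,0],"roll": 0,"claw": 1},{"travel": [0,-0.02,0.1],"roll": 0,"claw": 1},{"travel": [0,-0.02,0.1],"roll": 0,"claw": 1}])

```text
time_s: 18.75
ee_pos: [556.3, -29.7, 25.1]
ee_rot: [-1.562, 0.003, 0.078]
ft_force: [0.1, 26.4, -2.6]
grip_width: 12.0
```

```bash
python3 tilt.py
```

```text
[556.36608104 -29.78259731  25.41210232] [-0.3 25.8 -3.5] [4.86 0.17 0.2 ]
[342.44723618 220.66834171] (np.float32(341.4756), np.float32(205.9029)) (np.float32(343.39728), np.float32(235.10547)) 199
0 handle end pred [343.2 237. ]
0.03 handle end pred [343.2 236.1]
0.06 handle end pred [343.2 235.1]
0.1 handle end pred [343.2 233.7]
0.15 handle end pred [343.2 231.8]
0.2 handle end pred [343.2 229.9]
0.25 handle end pred [343.3 227.9]
```

>>> servo_tool(series=[{"travel": [0,-0.03,0.16],"roll": 0,"claw": 1},{"travel": [0,-0.03,0.16],"roll": 0,"claw": 1},{"travel": [0,0,0],"roll": 0,"claw": 1}])

```text
time_s: 19.18
ee_pos: [556.5, -31.9, 33.5]
ee_rot: [-1.563, 0.002, 0.078]
ft_force: [-1.7, 23.3, -2.2]
grip_width: 12.0
```

```bash
python3 tilt.py
```

```text
[556.44718716 -31.85977962  33.29637657] [-0.6 23.2 -3.2] [4.27 0.15 0.17]
[342.48148148 217.52910053] (np.float32(341.43738), np.float32(203.81444)) (np.float32(343.5214), np.float32(231.18869)) 189
0 handle end pred [343.2 234.6]
0.03 handle end pred [343.2 233.6]
0.06 handle end pred [343.2 232.6]
0.1 handle end pred [343.2 231.2]
0.15 handle end pred [343.3 229.3]
0.2 handle end pred [343.3 227.4]
0.25 handle end pred [343.3 225.4]
```

It works: tilt is now 0.10 and force 23 N. Continuing.

>>> servo_tool(series=[{"travel": [0,-0.03,0.16],"roll": 0,"claw": 1},{"travel": [0,-0.03,0.16],"roll": 0,"claw": 1},{"travel": [0,-0.03,0.16],"roll": 0,"claw": 1},{"travel": [0,0,0],"roll": 0,"claw": 1}])

```text
time_s: 19.73
ee_pos: [557.3, -35.9, 45.9]
ee_rot: [-1.566, 0.0, 0.078]
ft_force: [0.6, 13.4, -3.8]
grip_width: 12.5
```

>>> servo_tool(series=[{"travel": [0,-0.04,0.16],"roll": 0,"claw": 1},{"travel": [0,-0.04,0.16],"roll": 0,"claw": 1},{"travel": [0,-0.04,0.16],"roll": 0,"claw": 1},{"travel": [0,0,0],"roll": 0,"claw": 1}])

```text
time_s: 20.23
ee_pos: [557.5, -40.1, 57.9]
ee_rot: [-1.568, -0.0, 0.078]
ft_force: [0.8, 7.9, -4.5]
grip_width: 12.5
```

```bash
python3 tilt.py
```

```text
[557.47551254 -40.03649972  57.77261309] [ 0.6  8.4 -3.2] [ 1.76 -0.08  0.21]
[342.34131737 207.28742515] (np.float32(341.4015), np.float32(194.89372)) (np.float32(343.23962), np.float32(219.1335)) 167
0 handle end pred [343.  226.2]
0.03 handle end pred [343.1 225.2]
0.06 handle end pred [343.1 224.2]
0.1 handle end pred [343.1 222.8]
0.15 handle end pred [343.1 220.9]
0.2 handle end pred [343.1 218.9]
0.25 handle end pred [343.1 216.9]
```

>>> servo_tool(series=[{"travel": [0,-0.08,0],"roll": 0,"claw": 1},{"travel": [0,-0.06,0.16],"roll": 0,"claw": 1},{"travel": [0,-0.05,0.16],"roll": 0,"claw": 1},{"travel": [0,-0.05,0.16],"roll": 0,"claw": 1},{"travel": [0,0,0],"roll": 0,"claw": 1}])

```text
time_s: 20.9
ee_pos: [557.7, -45.6, 70.1]
ee_rot: [-1.568, -0.001, 0.078]
ft_force: [0.5, 10.2, -3.1]
grip_width: 12.1
```

```bash
python3 tilt.py
```

```text
[557.58319335 -45.59547316  69.96509654] [-0.1 10.1 -3.1] [ 2.15 -0.11  0.19]
[342.50617284 201.18518519] (np.float32(341.24957), np.float32(189.97203)) (np.float32(343.7464), np.float32(212.25255)) 162
0 handle end pred [343.1 221.6]
0.03 handle end pred [343.2 220.6]
0.06 handle end pred [343.2 219.6]
0.1 handle end pred [343.2 218.1]
0.15 handle end pred [343.2 216.2]
0.2 handle end pred [343.2 214.2]
0.25 handle end pred [343.2 212.2]
```

>>> servo_tool(series=[{"travel": [-0.04,0.5,0],"roll": 0,"claw": 1},{"travel": [0,0,0],"roll": 0,"claw": 1}])

```text
time_s: 21.2
ee_pos: [556.5, -34.4, 69.8]
ee_rot: [-1.571, 0.0, 0.079]
ft_force: [-0.0, 0.0, -3.4]
grip_width: 12.4
```

```bash
python3 tilt.py; python3 - <<'E'
from m import *
a=cam('top');s=ctrl.read_state();p=s['ee_pos'];u=np.array([.0787,-.997])
for d,t in((189,.25),(180,.29)): print(d,t,proj(a,[*(p[:2]+u*d*np.cos(t)),p[2]+37.5-d*np.sin(t)]))
print('face',proj(a,[572,-214,58]))
A=cv2.resize(a['img'][185:230,320:400],None,fx=10,fy=10,interpolation=2)
cv2.imwrite('pics/p11.png',np.clip(A*1.7,0,255).astype(np.uint8)[:,:,::-1])
g=a['img'].astype(int).sum(2)
for r in range(203,210):print(r,g[r,340:376].tolist())
E
```

```text
[556.63269622 -34.83865311  69.77895964] [ 0.7 -0.2 -4.9] [0.1  0.08 0.02]
[342.62275449 204.98203593] (np.float32(341.3512), np.float32(192.85829)) (np.float32(343.80246), np.float32(216.23047)) 167
0 handle end pred [343.3 224.6]
0.03 handle end pred [343.4 223.6]
0.06 handle end pred [343.4 222.6]
0.1 handle end pred [343.4 221.1]
0.15 handle end pred [343.4 219.2]
0.2 handle end pred [343.4 217.2]
0.25 handle end pred [343.5 215.1]
189 0.25 [370.00363564 205.67005321]
180 0.29 [366.86203115 205.95556921]
face [368.89076262 205.44203189]
203 [189, 330, 383, 403, 398, 396, 399, 389, 356, 310, 329, 356, 353, 339, 296, 246, 238, 280, 344, 380, 379, 383, 382, 384, 382, 379, 388, 382, 337, 298, 316, 323, 325, 333, 328, 300]
204 [216, 327, 381, 377, 386, 390, 382, 377, 343, 304, 319, 333, 337, 320, 275, 210, 188, 230, 280, 303, 276, 291, 301, 288, 281, 279, 299, 336, 325, 291, 308, 326, 327, 334, 320, 292]
205 [202, 274, 298, 310, 292, 289, 295, 290, 274, 239, 242, 248, 253, 252, 203, 149, 130, 160, 159, 188, 167, 173, 161, 166, 175, 155, 208, 301, 314, 281, 309, 328, 327, 330, 324, 299]
206 [139, 172, 196, 175, 169, 184, 180, 168, 166, 145, 149, 152, 149, 151, 117, 122, 118, 98, 94, 117, 89, 100, 105, 108, 114, 95, 178, 294, 319, 294, 313, 320, 326, 321, 324, 304]
207 [92, 114, 112, 128, 119, 105, 122, 124, 113, 118, 116, 124, 109, 116, 117, 102, 100, 100, 97, 94, 94, 90, 98, 98, 105, 116, 176, 299, 324, 313, 314, 324, 336, 326, 331, 314]
208 [119, 127, 144, 133, 126, 139, 138, 138, 145, 124, 151, 152, 159, 165, 155, 133, 108, 105, 126, 149, 144, 121, 133, 139, 154, 161, 208, 299, 328, 301, 310, 336, 330, 332, 329, 317]
209 [211, 230, 247, 247, 251, 246, 236, 233, 214, 208, 229, 245, 251, 262, 221, 172, 155, 186, 220, 244, 252, 261, 255, 251, 276, 290, 306, 350, 330, 298, 309, 321, 325, 330, 326, 320]
```

View pics/p11.png

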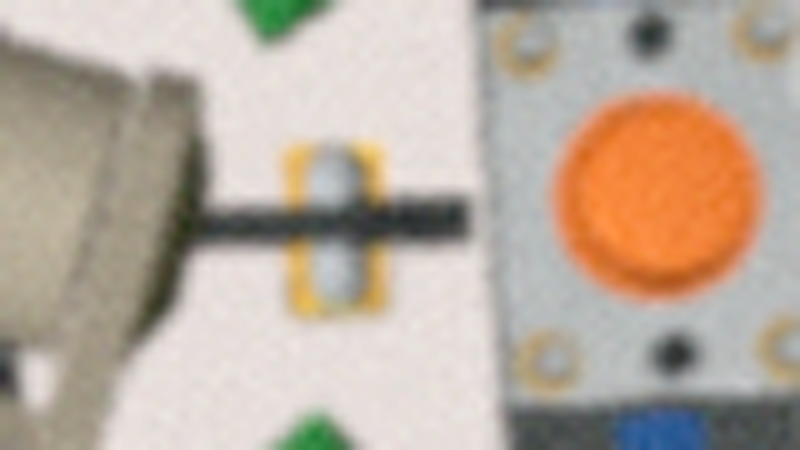

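Tip at crop (467,218) is about 8 mm before the plate edge at crop (490,218), and in line with the slot. The bar slipped about 10 mm back in the jaws and the tilt is about 0.29. I'll lower until the shank touches the ridge.

>>> servo_tool(series=[{"travel": [0,0,-0.25],"roll": 0,"claw": 1},{"travel": [0,0,-0.25],"roll": 0,"claw": 1},{"travel": [0,0,0],"roll": 0,"claw": 1}])

```text
time_s: 21.68
ee_pos: [556.2, -35.0, 56.4]
ee_rot: [-1.57, 0.001, 0.078]
ft_force: [-0.5, -0.0, -4.3]
grip_width: 12.5
```

>>> servo_tool(series=[{"travel": [0,0,-0.1],"roll": 0,"claw": 1},{"travel": [0,0,0],"roll": 0,"claw": 1}])

```text
time_s: 21.92
ee_pos: [556.7, -35.1, 54.7]
ee_rot: [-1.571, -0.0, 0.078]
ft_force: [0.0, -0.1, -3.4]
grip_width: 12.0
```

>>> servo_tool(series=[{"travel": [0,0,-0.06],"roll": 0,"claw": 1},{"travel": [0,0,0],"roll": 0,"claw": 1}])

```text
time_s: 22.18
ee_pos: [556.8, -35.1, 53.3]
ee_rot: [-1.571, -0.0, 0.078]
ft_force: [0.4, -0.4, -2.1]
grip_width: 12.2
```

>>> servo_tool(series=[{"travel": [0,0,-0.06],"roll": 0,"claw": 1},{"travel": [0,0,0],"roll": 0,"claw": 1},{"travel": [0,0,0],"roll": 0,"claw": 1}])

```text
time_s: 22.55
ee_pos: [556.8, -35.0, 51.9]
ee_rot: [-1.571, -0.001, 0.078]
ft_force: [0.2, -0.9, -0.7]
grip_width: 12.3
```

```bash
python3 -c "
from h import *
s=ctrl.read_state();print(s['ee_pos'],s['ft_force'],s['torque'])"
```

```text
[556.83772329 -35.04192985  51.90849927] [ 0.22283054 -0.88685377 -0.70238226] [-0.2179739  -0.08136797  0.03604221]
```

The shank touches the ridge at z≈53.3. I'll lift a hair and advance into the mouth.

>>> servo_tool(series=[{"travel": [0,0,0.04],"roll": 0,"claw": 1},{"travel": [0.015,-0.2,0],"roll": 0,"claw": 1},{"travel": [0.015,-0.2,0],"roll": 0,"claw": 1},{"travel": [0,0,0],"roll": 0,"claw": 1}])

```text
time_s: 23.05
ee_pos: [557.1, -45.4, 52.4]
ee_rot: [-1.57, 0.001, 0.077]
ft_force: [-0.4, -0.3, -4.8]
grip_width: 12.5
```

>>> servo_tool(series=[{"travel": [0.01,-0.1,0],"roll": 0,"claw": 1},{"travel": [0,0,0],"roll": 0,"claw": 1}])

```text
time_s: 23.3
ee_pos: [557.6, -47.6, 52.6]
ee_rot: [-1.571, 0.0, 0.078]
ft_force: [0.1, -0.3, -5.1]
grip_width: 12.6
```

>>> servo_tool(series=[{"travel": [0.01,-0.08,0],"roll": 0,"claw": 1},{"travel": [0,0,0],"roll": 0,"claw": 1}])

```text
time_s: 23.55
ee_pos: [557.9, -49.6, 52.7]
ee_rot: [-1.571, 0.0, 0.078]
ft_force: [-0.7, -0.1, -5.3]
grip_width: 12.2
```

The tip is in the slot: 5 mm past the earlier contact with no force. I'll advance and level the bar over the ridge.

>>> servo_tool(series=[{"travel": [0.01,-0.1,-0.12],"roll": 0,"claw": 1},{"travel": [0.01,-0.1,-0.12],"roll": 0,"claw": 1},{"travel": [0,0,0],"roll": 0,"claw": 1}])

```text
time_s: 23.92
ee_pos: [558.6, -55.0, 46.7]
ee_rot: [-1.572, -0.0, 0.078]
ft_force: [0.4, -1.1, -2.0]
grip_width: 12.2
```

>>> servo_tool(series=[{"travel": [0.01,-0.1,-0.12],"roll": 0,"claw": 1},{"travel": [0.01,-0.1,-0.12],"roll": 0,"claw": 1},{"travel": [0,0,0],"roll": 0,"claw": 1}])

```text
time_s: 24.3
ee_pos: [559.2, -60.0, 40.8]
ee_rot: [-1.572, -0.001, 0.078]
ft_force: [0.2, -0.7, 1.5]
grip_width: 12.4
```

>>> servo_tool(series=[{"travel": [0,0,-0.12],"roll": 0,"claw": 1},{"travel": [0,0,-0.12],"roll": 0,"claw": 1},{"travel": [0,0,0],"roll": 0,"claw": 1}])

```text
time_s: 24.68
ee_pos: [558.9, -59.1, 34.7]
ee_rot: [-1.57, -0.0, 0.078]
ft_force: [0.8, 3.0, 4.2]
grip_width: 12.3
```

>>> servo_tool(series=[{"travel": [0,0,-0.1],"roll": 0,"claw": 1},{"travel": [0,0,0],"roll": 0,"claw": 1}])

```text
time_s: 24.92
ee_pos: [559.3, -58.7, 33.4]
ee_rot: [-1.57, -0.001, 0.078]
ft_force: [-3.1, 6.4, 14.2]
grip_width: 12.9
```

```bash
sed -i 's/g(131/g(142/' tilt.py; python3 tilt.py
```

```text
[559.32632009 -58.71266869  33.43259298] [-2.7  6.7 14. ] [ 0.65  0.5  -0.06]
[341.71929825 210.60818713] (np.float32(340.91083), np.float32(197.87865)) (np.float32(342.51233), np.float32(223.09448)) 171
0 handle end pred [342.7 230.2]
0.03 handle end pred [342.7 229.1]
0.06 handle end pred [342.7 228. ]
0.1 handle end pred [342.7 226.5]
0.15 handle end pred [342.7 224.5]
0.2 handle end pred [342.7 222.4]
0.25 handle end pred [342.8 220.2]
```

The tip touches the roof (Fz 14) and about the slot's back (Fy 6), with tilt about 0.18. I'll relax, release and rise.

>>> servo_tool(series=[{"travel": [0,0.03,0.08],"roll": 0,"claw": 1},{"travel": [0,0,0],"roll": 0,"claw": 0.6},{"travel": [0,0,0],"roll": 0,"claw": 0.6},{"travel": [0,0,0],"roll": 0,"claw": 0.6},{"travel": [0,0,0.6],"roll": 0,"claw": 0.6},{"travel": [0,0,0.8],"roll": 0,"claw": 0.6},{"travel": [0,0,0.8],"roll": 0,"claw": 0.6},{"travel": [0,0,0],"roll": 0,"claw": 0.6}])

```text
time_s: 25.98
ee_pos: [559.9, -59.0, 91.2]
ee_rot: [-1.572, -0.003, 0.078]
ft_force: [0.3, 0.1, -0.3]
grip_width: 34.1
```

```bash
python3 - <<'E'
from m import *
b=cam('side');a=cam('top');s=ctrl.read_state();print(s['ee_pos'],s['ft_force'].round(1),s['grip_width'])
c,e0,e1,n=barends(b,(300,150,420,320));print(c,e0,e1,n)
u=np.array([.0787,-.997]);sl=np.array([571.5,-214])
for t in(.05,.1,.13,.16,.2):
  for ins in(18,21):
    # underside line touches ridge (55 out, z48): handle end top centre 320 behind tip
    d=320-ins; base=sl-u*d*np.cos(t); zz=48+(d-55)*np.sin(t)
    print(t,ins,proj(b,[*base,zz+10]).round(1),'press pt xyz',(sl-u*(295-ins)*np.cos(t)).round(1),round(48+(295-ins-55)*np.sin(t)+20,1))
try: print('top red',barends(a,(230,190,330,230)))
except Exception as e: print('top hidden')
cv2.imwrite('pics/last_side.png',b['img'][:,:,::-1]);cv2.imwrite('pics/last_top.png',a['img'][:,:,::-1])
E
```

```text
[558.72362398 -58.6632227   89.04198835] [-0.2 -0.  -0.3] 34.63954516519656
[341.93491124 210.01183432] (np.float32(341.0425), np.float32(196.9289)) (np.float32(342.76303), np.float32(222.15259)) 169
0.05 18 [342.7 232.3] press pt xyz [549.7  61.8] 79.1
0.05 21 [342.7 231.6] press pt xyz [550.   58.8] 78.9
0.1 18 [342.8 229. ] press pt xyz [549.8  60.8] 90.2
0.1 21 [342.7 228.3] press pt xyz [550.   57.8] 89.9
0.13 18 [342.8 226.9] press pt xyz [549.9  59.8] 96.8
0.13 21 [342.7 226.2] press pt xyz [550.1  56.9] 96.4
0.16 18 [342.8 224.7] press pt xyz [550.   58.6] 103.4
0.16 21 [342.8 224. ] press pt xyz [550.2  55.7] 102.9
0.2 18 [342.8 221.7] press pt xyz [550.1  56.7] 112.1
0.2 21 [342.8 221. ] press pt xyz [550.4  53.7] 111.5
top red (array([291.86956522, 209.56521739]), (np.float32(287.64908), np.float32(210.75204)), (np.float32(296.3658), np.float32(208.30084)), np.int32(46))
```

>>> servo_tool(series=[{"travel": [-0.06,0.76,0.3],"roll": 0,"claw": 1},{"travel": [-0.06,0.76,0.1],"roll": 0,"claw": 1},{"travel": [-0.06,0.76,0],"roll": 0,"claw": 1},{"travel": [-0.06,0.76,0],"roll": 0,"claw": 1},{"travel": [-0.06,0.76,0],"roll": 0,"claw": 1},{"travel": [-0.06,0.76,0],"roll": 0,"claw": 1},{"travel": [0,0,-0.3],"roll": 0,"claw": 1},{"travel": [0,0,-0.2],"roll": 0,"claw": 1},{"travel": [0,0,0],"roll": 0,"claw": 1}])

```text
time_s: 27.2
ee_pos: [549.6, 54.7, 86.0]
ee_rot: [-1.571, 0.001, 0.077]
ft_force: [0.2, 0.1, 0.6]
grip_width: -0.1
```

```bash
python3 - <<'E'
from m import *
b=cam('side');a=cam('top');s=ctrl.read_state();print(s['ee_pos'],s['ft_force'].round(1),s['grip_width'])
c,e0,e1,n=barends(b,(300,150,420,320));print(c,e0,e1,n)
a['img']=cv2.imread('pics/last_top.png')[:,:,::-1].copy();print('handle end from top',onz(a,287.65,210.75,112))
E
```

```text
[549.9840128   54.73388384  86.64728998] [-0.7 -0.2 -0.5] 0.46958349736050004
[342.56603774 218.43396226] (np.float32(340.53967), np.float32(213.38239)) (np.float32(344.1356), np.float32(222.34674)) 53
handle end from top [545.25161856  67.55653666 112.        ]
```

>>> servo_tool(series=[{"travel": [0,0.1,-0.3],"roll": 0,"claw": 1},{"travel": [0,0,-0.2],"roll": 0,"claw": 1},{"travel": [0,0,0],"roll": 0,"claw": 1}])

```text
time_s: 27.68
ee_pos: [550.2, 58.2, 74.3]
ee_rot: [-1.57, -0.001, 0.078]
ft_force: [-0.5, 2.1, 6.3]
grip_width: -0.2
```

>>> servo_tool(series=[{"travel": [0,0,-0.12],"roll": 0,"claw": 1},{"travel": [0,0,-0.12],"roll": 0,"claw": 1}])

```text
time_s: 27.92
ee_pos: [550.9, 59.0, 69.8]
ee_rot: [-1.569, -0.004, 0.078]
ft_force: [-1.7, 7.7, 15.3]
grip_width: 0.0
```

>>> servo_tool(series=[{"travel": [0,0,-0.12],"roll": 0,"claw": 1},{"travel": [0,0,-0.12],"roll": 0,"claw": 1}])

```text
time_s: 28.18
ee_pos: [551.1, 59.1, 63.9]
ee_rot: [-1.569, -0.004, 0.078]
ft_force: [-1.5, 6.9, 15.7]
grip_width: 0.1
```

>>> servo_tool(series=[{"travel": [0,0,-0.12],"roll": 0,"claw": 1},{"travel": [0,0,-0.12],"roll": 0,"claw": 1}])

```text
time_s: 28.42
ee_pos: [551.1, 59.1, 57.9]
ee_rot: [-1.569, -0.004, 0.078]
ft_force: [-1.6, 8.6, 15.4]
grip_width: -0.2
```

>>> servo_tool(series=[{"travel": [0,0,-0.1],"roll": 0,"claw": 1},{"travel": [0,0,0],"roll": 0,"claw": 1}])

```text
time_s: 28.68
ee_pos: [550.9, 59.1, 55.2]
ee_rot: [-1.569, -0.004, 0.078]
ft_force: [-2.2, 8.4, 14.6]
grip_width: 0.2
```

>>> servo_tool(series=[{"travel": [0,0,-0.1],"roll": 0,"claw": 1},{"travel": [0,0,0],"roll": 0,"claw": 1}])

```text
time_s: 28.92
ee_pos: [551.0, 59.3, 52.8]
ee_rot: [-1.569, -0.004, 0.078]
ft_force: [-1.9, 9.0, 14.4]
grip_width: -0.2
```

>>> servo_tool(series=[{"travel": [0,0,-0.1],"roll": 0,"claw": 1},{"travel": [0,0,0],"roll": 0,"claw": 1}])

```text
time_s: 29.18
ee_pos: [550.9, 59.3, 50.3]
ee_rot: [-1.569, -0.004, 0.078]
ft_force: [-1.0, 9.0, 14.7]
grip_width: 0.0
```

>>> servo_tool(series=[{"travel": [0,0,-0.06],"roll": 0,"claw": 1},{"travel": [0,0,0],"roll": 0,"claw": 1}])

```text
time_s: 29.42
ee_pos: [551.0, 59.4, 48.8]
ee_rot: [-1.569, -0.004, 0.078]
ft_force: [-1.0, 9.6, 14.1]
grip_width: -0.1
```

>>> servo_tool(series=[{"travel": [0,0,-0.06],"roll": 0,"claw": 1},{"travel": [0,0,0],"roll": 0,"claw": 1}])

```text
time_s: 29.68
ee_pos: [551.0, 59.5, 47.3]
ee_rot: [-1.568, -0.004, 0.078]
ft_force: [-1.5, 10.4, 14.7]
grip_width: -0.1
```

>>> servo_tool(series=[{"travel": [0,0.03,-0.06],"roll": 0,"claw": 1},{"travel": [0,0,0],"roll": 0,"claw": 1}])

```text
time_s: 29.92
ee_pos: [551.0, 59.8, 45.8]
ee_rot: [-1.569, -0.004, 0.078]
ft_force: [-1.8, 7.7, 14.1]
grip_width: -0.2
```

>>> servo_tool(series=[{"travel": [0,0.03,-0.06],"roll": 0,"claw": 1},{"travel": [0,0,0],"roll": 0,"claw": 1}])

```text
time_s: 30.18
ee_pos: [551.1, 60.0, 44.3]
ee_rot: [-1.57, -0.004, 0.078]
ft_force: [-1.3, 4.6, 13.7]
grip_width: -0.3
```

>>> servo_tool(series=[{"travel": [0,0.01,-0.06],"roll": 0,"claw": 1},{"travel": [0,0,0],"roll": 0,"claw": 1}])

```text
time_s: 30.42
ee_pos: [551.0, 60.2, 42.8]
ee_rot: [-1.57, -0.004, 0.078]
ft_force: [-2.1, 5.1, 14.6]
grip_width: -0.1
```

>>> servo_tool(series=[{"travel": [0,0.01,-0.06],"roll": 0,"claw": 1},{"travel": [0,0,0],"roll": 0,"claw": 1}])

```text
time_s: 30.68
ee_pos: [551.0, 60.4, 41.3]
ee_rot: [-1.57, -0.003, 0.078]
ft_force: [-1.1, 3.7, 14.2]
grip_width: 0.3
```

```bash
python3 - <<'E'
from m import *
b=cam('side');a=cam('top')
def orange(im,roi):
    x0,y0,x1,y1=roi;h=cv2.cvtColor(im,cv2.COLOR_RGB2HSV)[y0:y1,x0:x1]
    m=(h[...,0]>4)&(h[...,0]<18)&(h[...,1]>150);y,x=np.nonzero(m);return x.mean()+x0,y.mean()+y0,y.min()+y0,len(x)
s0=cv2.imread('pics/side0.png')[:,:,::-1].copy();t0=cv2.imread('pics/top0.png')[:,:,::-1].copy()
for im in(s0,b['img']):print('side',orange(im,(322,135,355,170)))
for im in(t0,a['img']):print('top',orange(im,(368,188,404,220)))
print('px per mm side',proj(b,[576,-268,110])-proj(b,[576,-268,100]))
cv2.imwrite('pics/press_side.png',b['img'][:,:,::-1])
E
```

```text
side (np.float64(337.52805280528054), np.float64(151.21122112211222), np.int64(142), 303)<stdin>:5: RuntimeWarning: Mean of empty slice.
  ret = ret.dtype.type(ret / rcount)
Traceback (most recent call last):
ValueError: zero-size array to reduction operation minimum which has no identity
```

>>> servo_tool(series=[{"travel": [0,0.01,-0.06],"roll": 0,"claw": 1},{"travel": [0,0,0],"roll": 0,"claw": 1}])

```text
time_s: 31.02
ee_pos: [551.0, 60.6, 39.8]
ee_rot: [-1.57, -0.003, 0.078]
ft_force: [-2.2, 4.7, 14.4]
grip_width: 0.1
```

>>> servo_tool(series=[{"travel": [0,0.01,-0.06],"roll": 0,"claw": 1},{"travel": [0,0,0],"roll": 0,"claw": 1}])

```text
time_s: 31.28
ee_pos: [551.0, 60.7, 38.3]
ee_rot: [-1.57, -0.003, 0.078]
ft_force: [-1.8, 3.1, 14.1]
grip_width: -0.2
```

>>> servo_tool(series=[{"travel": [0,0.01,-0.06],"roll": 0,"claw": 1},{"travel": [0,0,0],"roll": 0,"claw": 1}])

```text
time_s: 31.52
ee_pos: [551.0, 60.9, 36.8]
ee_rot: [-1.571, -0.003, 0.078]
ft_force: [-1.5, 3.5, 15.1]
grip_width: 0.0
```

>>> servo_tool(series=[{"travel": [0,0.01,-0.06],"roll": 0,"claw": 1},{"travel": [0,0,0],"roll": 0,"claw": 1}])

```text
time_s: 31.78
ee_pos: [551.3, 61.0, 35.9]
ee_rot: [-1.571, -0.004, 0.078]
ft_force: [-2.8, 1.6, 18.7]
grip_width: -0.3
```

The clear rise has begun (18.7 N). Small steps now.

>>> servo_tool(series=[{"travel": [0,0,-0.04],"roll": 0,"claw": 1},{"travel": [0,0,0],"roll": 0,"claw": 1},{"travel": [0,0,0],"roll": 0,"claw": 1}])

```text
time_s: 32.15
ee_pos: [551.6, 61.0, 35.4]
ee_rot: [-1.571, -0.005, 0.078]
ft_force: [-4.2, 2.3, 23.3]
grip_width: 0.2
```

>>> servo_tool(series=[{"travel": [0,0,-0.02],"roll": 0,"claw": 1},{"travel": [0,0,0],"roll": 0,"claw": 1},{"travel": [0,0,0],"roll": 0,"claw": 1}])

```text
time_s: 32.52
ee_pos: [551.7, 61.0, 35.2]
ee_rot: [-1.571, -0.005, 0.078]
ft_force: [-4.7, 2.1, 24.6]
grip_width: 0.1
```

```bash
python3 -c "
from h import *
s=ctrl.read_state();print(s['ee_pos'],s['ft_force'])
ctrl.read_camera('top');s=ctrl.read_state();print(s['ee_pos'],s['ft_force'])"
```

```text
[551.69986399  61.04367682  35.17789873] [-4.73580635  2.13896493 24.63227485]
[551.69481246  61.06567738  35.18725948] [-4.70696079  2.80072503 24.97892525]
```

About 25 N, held. Now I rise off the handle and go back to the shank.

>>> servo_tool(series=[{"travel": [0,0,0.3],"roll": 0,"claw": 1},{"travel": [0,0,0.7],"roll": 0,"claw": 1},{"travel": [0,0,1],"roll": 0,"claw": 0.6},{"travel": [0.06,-0.88,0.2],"roll": 0,"claw": 0.6},{"travel": [0.06,-0.88,0],"roll": 0,"claw": 0.6},{"travel": [0.06,-0.88,0],"roll": 0,"claw": 0.6},{"travel": [0.06,-0.88,0],"roll": 0,"claw": 0.6},{"travel": [0.06,-0.88,0],"roll": 0,"claw": 0.6},{"travel": [0.06,-0.88,0],"roll": 0,"claw": 0.6},{"travel": [0,0,0],"roll": 0,"claw": 0.6}])

```text
time_s: 33.83
ee_pos: [558.9, -72.5, 86.9]
ee_rot: [-1.571, 0.0, 0.076]
ft_force: [0.0, 1.3, -0.2]
grip_width: 34.4
```

```bash
python3 - <<'E'
from m import *
b=cam('side');a=cam('top');s=ctrl.read_state();print(s['ee_pos'],s['ft_force'].round(1),s['grip_width'])
c,e0,e1,n=barends(b,(300,150,420,320));print(c,e0,e1,n)
u=np.array([.0787,-.997]);sl=np.array([571.5,-214])
for t in(-.03,0,.03,.06):
    d=310-20; print(t,proj(b,[*(sl-u*d),48+(d-55)*t+10]).round(1))
print('top red',barends(a,(230,190,330,230)))
t0=cv2.imread('pics/top0.png')[:,:,::-1]
# things around: mean abs diff from start outside arm
for n,r in(('can',(435,185,475,215)),('hammer',(315,138,400,172)),('dish',(285,135,312,162)),('g1',(336,168,358,192)),('g2',(338,224,360,246)),('fulc sides',(346,196,360,204)),('fulc2',(346,211,360,218))):
    x0,y0,x1,y1=r;print(n,np.abs(t0[y0:y1,x0:x1].astype(int)-a['img'][y0:y1,x0:x1]).mean().round(1))
E
```

```text
[558.77233872 -71.02928335  87.02701843] [-0.1  0.  -0.1] 34.05021062398417
[341.81052632 218.04736842] (np.float32(341.01138), np.float32(203.88649)) (np.float32(342.6055), np.float32(232.13513)) 190
-0.03 [342.5 233.9]
0 [342.5 232.2]
0.03 [342.5 230.5]
0.06 [342.5 228.8]
top red (array([293.30379747, 210.37974684]), (np.float32(286.8131), np.float32(210.98042)), (np.float32(301.153), np.float32(209.65334)), np.int32(79))
can 2.3
hammer 2.3
dish 2.4
g1 4.7
g2 6.4
fulc sides 26.9
fulc2 21.3
```

>>> servo_tool(series=[{"travel": [0.05,0,-0.9],"roll": 0,"claw": 0.6},{"travel": [0,0,-0.9],"roll": 0,"claw": 0.6},{"travel": [0,0,-0.6],"roll": 0,"claw": 0.6},{"travel": [0,0,-0.3],"roll": 0,"claw": 0.6},{"travel": [0,0,-0.1],"roll": 0,"claw": 0.6},{"travel": [0,0,0],"roll": 0,"claw": 0.6}])

```text
time_s: 34.67
ee_pos: [560.4, -71.3, 17.6]
ee_rot: [-1.571, -0.001, 0.078]
ft_force: [-0.2, 0.2, -0.8]
grip_width: 34.2
```

>>> servo_tool(series=[{"travel": [0,0,0],"roll": 0,"claw": 0.8},{"travel": [0,0,0],"roll": 0,"claw": 0.9},{"travel": [0,0,0],"roll": 0,"claw": 1},{"travel": [0,0,0],"roll": 0,"claw": 1}])

```text
time_s: 35.17
ee_pos: [560.3, -71.3, 17.6]
ee_rot: [-1.571, -0.001, 0.078]
ft_force: [-1.3, -0.0, 5.1]
grip_width: 12.2
```

>>> servo_tool(series=[{"travel": [0,0,0.05],"roll": 0,"claw": 1},{"travel": [0,0,0],"roll": 0,"claw": 1}])

```text
time_s: 35.42
ee_pos: [560.1, -71.3, 18.1]
ee_rot: [-1.571, 0.0, 0.078]
ft_force: [0.9, -1.0, -1.5]
grip_width: 12.2
```

>>> servo_tool(series=[{"travel": [0,0.02,0.02],"roll": 0,"claw": 1},{"travel": [-0.01,0.12,0],"roll": 0,"claw": 1},{"travel": [-0.01,0.16,0],"roll": 0,"claw": 1},{"travel": [0,0,0],"roll": 0,"claw": 1}])

```text
time_s: 35.92
ee_pos: [559.3, -63.0, 18.8]
ee_rot: [-1.57, 0.001, 0.078]
ft_force: [-0.1, 1.4, -4.2]
grip_width: 12.6
```

>>> servo_tool(series=[{"travel": [-0.02,0.25,0],"roll": 0,"claw": 1},{"travel": [-0.03,0.4,0],"roll": 0,"claw": 1},{"travel": [-0.04,0.5,0],"roll": 0,"claw": 1},{"travel": [0,0,0],"roll": 0,"claw": 1}])

```text
time_s: 36.42
ee_pos: [557.2, -33.6, 18.9]
ee_rot: [-1.57, 0.0, 0.08]
ft_force: [-0.1, -0.2, -3.5]
grip_width: 12.4
```

```bash
python3 - <<'E'
from m import *
a=cam('top');s=ctrl.read_state();print(s['ee_pos'],s['ft_force'].round(1),s['torque'].round(2))
g=a['img'].astype(int).sum(2)
for r in(205,206,207):print(g[r,340:376].tolist())
p=s['ee_pos'];u=np.array([.0787,-.997])
for d in(165,170):print(proj(a,[*(p[:2]+u*d),50]))
E
```

```text
[557.33033405 -34.18411203  18.96740517] [ 0.1 -0.3 -3.8] [-0.01 -0.04 -0.02]
[270, 327, 323, 319, 320, 321, 316, 312, 272, 238, 245, 255, 249, 204, 171, 155, 159, 158, 169, 188, 171, 154, 168, 175, 229, 335, 388, 393, 322, 253, 282, 322, 323, 333, 329, 311]
[205, 240, 229, 215, 215, 208, 216, 193, 188, 176, 175, 160, 147, 121, 134, 124, 121, 122, 123, 110, 121, 114, 126, 132, 194, 313, 379, 395, 335, 277, 289, 317, 334, 330, 326, 314]
[152, 145, 150, 152, 141, 144, 151, 147, 135, 133, 145, 131, 129, 116, 114, 120, 116, 104, 121, 115, 119, 125, 124, 131, 184, 312, 386, 389, 346, 304, 313, 340, 324, 331, 331, 322]
[364.34563364 206.01243719]
[365.75622463 205.92456656]
```

The bar is out: its tip is at column 364.4, about 15 mm clear of the face. Carrying it back to the mat.

>>> servo_tool(series=[{"travel": [0,0.2,0.6],"roll": 0,"claw": 1},{"travel": [-0.1,0.625,0.7],"roll": 0,"claw": 1},{"travel": [-0.196,0.825,0.4],"roll": 0.7,"claw": 1},{"travel": [-0.196,0.825,0],"roll": 0.7,"claw": 1},{"travel": [-0.196,0.825,0],"roll": 0.7,"claw": 1},{"travel": [-0.196,0.825,0],"roll": 0.7,"claw": 1},{"travel": [-0.196,0.825,0],"roll": 0.7,"claw": 1},{"travel": [-0.196,0.825,0],"roll": 0.7,"claw": 1},{"travel": [-0.196,0.825,0],"roll": 0.7,"claw": 1},{"travel": [-0.196,0.825,0],"roll": 0.7,"claw": 1}])

```text
time_s: 37.72
ee_pos: [514.7, 152.2, 60.8]
ee_rot: [-1.57, 0.001, 0.572]
ft_force: [0.4, 0.4, -4.6]
grip_width: 12.3
```

>>> servo_tool(series=[{"travel": [-0.196,0.825,0],"roll": 0.7,"claw": 1},{"travel": [-0.196,0.825,0],"roll": 0.7,"claw": 1},{"travel": [-0.22,0.825,0],"roll": 0.7,"claw": 1},{"travel": [-0.22,0.825,0],"roll": 0.7,"claw": 1},{"travel": [-0.22,0.825,-0.5],"roll": 0.7,"claw": 1},{"travel": [-0.2,0.8,-0.7],"roll": 0.7,"claw": 1},{"travel": [0,0,-0.7],"roll": 0.1,"claw": 1},{"travel": [0,0,-0.7],"roll": 0,"claw": 1},{"travel": [0,0,0],"roll": 0,"claw": 1}])

```text
time_s: 38.85
ee_pos: [483.5, 273.0, -5.1]
ee_rot: [-1.569, 0.003, 0.941]
ft_force: [0.9, -0.2, -3.9]
grip_width: 12.6
```

```bash
python3 - <<'E'
from m import *
b=cam('side');s=ctrl.read_state();p=s['ee_pos'];print(p,s['ee_rot'],s['ft_force'].round(1),s['grip_width'])
print(barends(b,(340,240,460,375)))
u=np.array([np.cos(s['ee_rot'][2]-np.pi/2),np.sin(s['ee_rot'][2]-np.pi/2)])
for z in(4,15,25,35):print(z,'red end(10 short)',proj(b,[*(p[:2]-u*145),z+10]).round(1),'tip',proj(b,[*(p[:2]+u*165),z+3]).round(1),(p[:2]+u*165).round(),(p[:2]-u*155).round())
E
```

```text
[484.29086459 273.27583436  -3.99628088] [-1.57020304e+00  9.08394905e-04  9.41274743e-01] [-0.   0.6 -4.2] 12.29356064160483
(array([398.04468085, 318.38297872]), (np.float32(379.14325), np.float32(306.34525)), (np.float32(417.0522), np.float32(330.48825)), np.int32(470))
4 red end(10 short) [413.4 334.8] tip [315.5 271.6] [618. 176.] [359. 365.]
15 red end(10 short) [413.9 332.4] tip [315.4 269.1] [618. 176.] [359. 365.]
25 red end(10 short) [414.4 330.2] tip [315.3 266.8] [618. 176.] [359. 365.]
35 red end(10 short) [414.9 328. ] tip [315.2 264.4] [618. 176.] [359. 365.]
```

Height is about 25 mm and the lie is right. Lowering on force.

>>> servo_tool(series=[{"travel": [0,0,-0.3],"roll": 0,"claw": 1},{"travel": [0,0,-0.25],"roll": 0,"claw": 1},{"travel": [0,0,0],"roll": 0,"claw": 1}])

```text
time_s: 39.28
ee_pos: [484.1, 273.6, -17.7]
ee_rot: [-1.57, 0.001, 0.942]
ft_force: [0.6, 0.5, -4.8]
grip_width: 12.0
```

>>> servo_tool(series=[{"travel": [0,0,-0.12],"roll": 0,"claw": 1},{"travel": [0,0,0],"roll": 0,"claw": 1}])

```text
time_s: 39.52
ee_pos: [484.3, 273.8, -20.4]
ee_rot: [-1.571, 0.0, 0.942]
ft_force: [-1.0, -0.1, -4.4]
grip_width: 12.4
```

>>> servo_tool(series=[{"travel": [0,0,-0.1],"roll": 0,"claw": 1},{"travel": [0,0,0],"roll": 0,"claw": 1}])

```text
time_s: 39.78
ee_pos: [484.3, 273.8, -23.0]
ee_rot: [-1.571, 0.0, 0.942]
ft_force: [0.6, 0.9, -4.8]
grip_width: 12.5
```

>>> servo_tool(series=[{"travel": [0,0,-0.08],"roll": 0,"claw": 1},{"travel": [0,0,0],"roll": 0,"claw": 1}])

```text
time_s: 40.02
ee_pos: [484.5, 273.8, -24.8]
ee_rot: [-1.571, -0.0, 0.942]
ft_force: [0.1, 1.1, -3.6]
grip_width: 12.1
```

>>> servo_tool(series=[{"travel": [0,0,-0.08],"roll": 0,"claw": 1},{"travel": [0,0,0],"roll": 0,"claw": 1}])

```text
time_s: 40.28
ee_pos: [484.5, 273.8, -26.7]
ee_rot: [-1.571, -0.0, 0.942]
ft_force: [-1.5, 1.7, -2.2]
grip_width: 12.2
```

>>> servo_tool(series=[{"travel": [0,0,-0.06],"roll": 0,"claw": 1},{"travel": [0,0,0],"roll": 0,"claw": 1}])

```text
time_s: 40.52
ee_pos: [484.4, 273.9, -28.2]
ee_rot: [-1.571, -0.0, 0.942]
ft_force: [-1.1, 1.8, -0.1]
grip_width: 11.9
```

>>> servo_tool(series=[{"travel": [0,0,0],"roll": 0,"claw": 0.75},{"travel": [0,0,0],"roll": 0,"claw": 0.6},{"travel": [0,0,0.1],"roll": 0,"claw": 0.55},{"travel": [0,0,0.3],"roll": 0,"claw": 0.55},{"travel": [0,0,0.8],"roll": 0,"claw": 0.5},{"travel": [0,0,1],"roll": 0,"claw": 0.5},{"travel": [0,0,1],"roll": 0,"claw": 0.5},{"travel": [0,0,1],"roll": 0,"claw": 0.5}])

```text
time_s: 41.52
ee_pos: [484.4, 273.8, 78.2]
ee_rot: [-1.571, -0.001, 0.942]
ft_force: [-0.4, -0.1, 0.1]
grip_width: 42.6
```

>>> servo_tool(series=[{"travel": [-0.5,-0.9,0.8],"roll": 0,"claw": 0.5},{"travel": [-0.5,-0.9,0.5],"roll": 0,"claw": 0.5},{"travel": [-0.5,-0.9,0],"roll": 0,"claw": 0.5},{"travel": [-0.5,-0.9,0],"roll": 0,"claw": 0.5},{"travel": [-0.2,-0.9,0],"roll": 0,"claw": 0.5},{"travel": [0,-0.9,0],"roll": 0,"claw": 0.5},{"travel": [0,-0.9,0],"roll": 0,"claw": 0.5},{"travel": [0,-0.9,0],"roll": 0,"claw": 0.5},{"travel": [0,-0.9,0],"roll": 0,"claw": 0.5},{"travel": [0,0,0],"roll": 0,"claw": 0.5}])

```text
time_s: 42.78
ee_pos: [429.6, 70.5, 109.7]
ee_rot: [-1.572, -0.0, 0.94]
ft_force: [0.1, 0.8, -0.3]
grip_width: 43.2
```

```bash
python3 - <<'E'
from m import *
a=cam('top');b=cam('side');s=ctrl.read_state();print(s['time_s'],s['ee_pos'],s['ft_force'].round(1))
def orange(im,roi):
    x0,y0,x1,y1=roi;h=cv2.cvtColor(np.ascontiguousarray(im),cv2.COLOR_RGB2HSV)[y0:y1,x0:x1]
    m=(h[...,0]>4)&(h[...,0]<18)&(h[...,1]>150);y,x=np.nonzero(m);return (x.mean()+x0).round(2),(y.mean()+y0).round(2),y.min()+y0,len(x)
s0=cv2.imread('pics/side0.png')[:,:,::-1];t0=cv2.imread('pics/top0.png')[:,:,::-1]
for im in(s0,b['img']):print('dish on plate, side',orange(im,(322,128,355,165)))
print('px/10mm',proj(b,[576,-268,110])-proj(b,[576,-268,100]))
for n,r in(('can',(435,185,475,215)),('hammer',(315,138,400,172)),('dish',(285,135,312,162)),('g1',(336,168,358,192)),('g2',(338,224,360,246)),('g3',(302,176,322,200)),('fulc',(346,194,362,222))):
    x0,y0,x1,y1=r;p,q=[np.ascontiguousarray(i[y0:y1,x0:x1]).astype(np.float32).mean(2) for i in(t0,a['img'])]
    sh=cv2.phaseCorrelate(p,q);print(n,np.abs(p-q).mean().round(1),'shift px',np.round(sh[0],2))
print(barends(a,(180,220,250,290)),barends(b,(360,280,460,375)))
A=cv2.resize(a['img'][130:290,170:480],None,fx=2.5,fy=2.5,interpolation=2)
B=cv2.resize(b['img'][130:370,230:460],None,fx=.8*1,fy=.8);print(A.shape)
I=np.zeros((600,775,3),np.uint8);I[:400]=A[:,:775];C=cv2.resize(b['img'][130:210,285:395],None,fx=2.5,fy=2.5,interpolation=2);I[400:600,:275]=C[:200];D=cv2.resize(b['img'][240:370,280:460],None,fx=1.53,fy=1.53);I[400:599,300:300+D.shape[1]]=D[:199]
cv2.imwrite('pics/p12.png',np.clip(I*1.6,0,255).astype(np.uint8)[:,:,::-1])
E
```

```text
42.875 [429.4284039   71.58591629 109.51995795] [-0.3 -0.2 -0.2]
dish on plate, side (np.float64(337.53), np.float64(151.21), np.int64(142), 303)
dish on plate, side (np.float64(337.51), np.float64(149.16), np.int64(140), 303)
px/10mm [ 0.02025888 -2.47602217]
can 1.6 shift px [-0.21  0.1 ]
hammer 1.6 shift px [-0.05 -0.06]
dish 1.8 shift px [0.44 0.52]
g1 1.8 shift px [-0.12  0.15]
g2 1.9 shift px [ 0.05 -0.  ]
g3 2.0 shift px [-0.02  0.06]
fulc 1.6 shift px [-0.22 -0.08]
(array([215.7704918 , 249.87431694]), (np.float32(206.99992), np.float32(261.22742)), (np.float32(224.48094), np.float32(238.59901)), np.int32(183)) (array([396.66083151, 324.52078775]), (np.float32(378.22583), np.float32(312.17026)), (np.float32(415.31702), np.float32(337.01947)), np.int32(457))
(400, 775, 3)
```

View pics/p12.png

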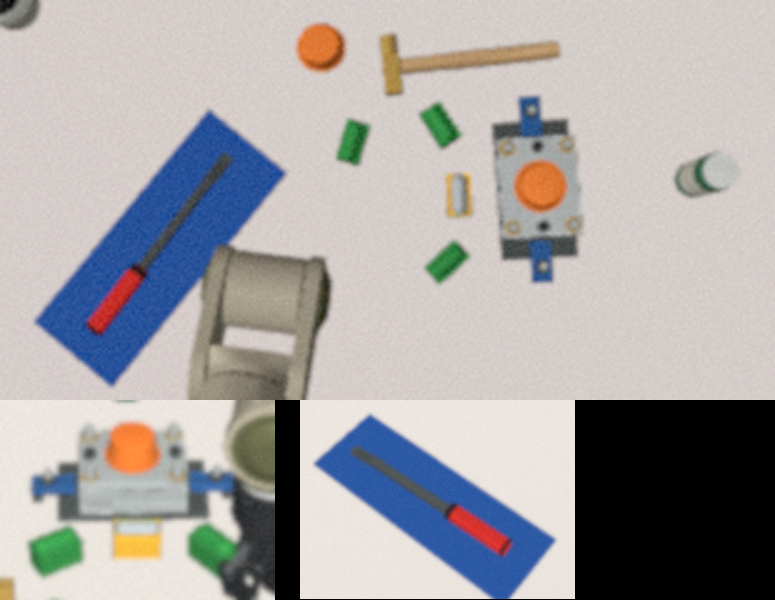

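The bar lies flat on the mat, from (225,160) to (95,325) in the top part of the picture. The plate is up about 8 mm (2.05 px at 2.48 px per 10 mm). The block at (459,195) and the things around it are unmoved. Handing in.

```bash
python3 -c "
from workcell import ctrl
print(ctrl.close_job())"
```

```text
the job is handed in; nothing more can be done
None
```

The plate is up on its bolt heads, and the bar is back flat on the mat. The job was handed in at about 43 s; no verdict was given.

**What I did:** The tool cannot tilt, so I pressed the bar's tip against the plate front (up to about 26 N measured) and raised the hand. That turned the bar tip-down in the pads. I then worked the tip about 20 mm into the slot over the ridge and pressed the handle down. The push stayed near 14–15 N while the plate climbed, then rose clearly to 24.6–25.0 N, where I stopped. I drew the bar out and laid it back.

**Last checks:**
- **Plate:** the side view shows it raised about 8 mm and staying up with the bar out.
- **Bar:** flat on the mat, within a few mm of where it started.
- **Fulcrum, can, hammer and green blocks:** no shift above about 0.25 px (1 mm).
- **Loose dish:** it read 0.4–0.5 px of shift, but its picture difference was as small as the others', so I take that as noise.
- **Gripper:** touching nothing.

**What disagreed or failed:**
- **Fingertip height:** the real fingertips ended about 35 mm above the reported TCP. The first two closings missed the bar and the third only pinched its top, so I worked by force and images instead.
- **Tilting the bar:** the first try slid up over the plate's front edge. During the second, the bar slipped about 10 mm in the jaws.
- **Sideways force while pressing:** the handle carried up to 10 N sideways while the plate rose, and about 5 N at the final press.

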